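# Set the bead drill to its slow speed and hold a rod blank down in the V-block

## Task

Get the bead drill ready for boring the thick rod: first throw the speed lever on top of the headstock into its third notch, counted from the V-block side (the one marked with three dots), and let go of it so that it clicks home. Then fetch the thick rod from the wooden rack, lay it lengthwise in the drill's steel V-block, centred end to end, and hold it pressed firmly down onto both faces of the V, as you would for drilling. Finish like that, still holding it down; leave the two thinner rods, the brass bowl and the thread spool where they are.

Things in the scene. Friction and masses are not known exactly. Their poses are not given: they have to be found in the camera images.
- thick_rod: the work: solid amber-brown resin rod, 40 mm diameter, 80 mm long, about 0.13 kg, the only thick one of the three rods. Origin at its centre; its own y runs along its axis (x and z turn as it rolls). It starts lying in one of the rack's three cradles, its axis 40 mm above the bench.
- thin_rod_a: bystander: rod of the same resin, 26 mm diameter, 80 mm long, lying in a cradle of the rack. Origin at its centre, y along its axis.
- thin_rod_b: bystander: another thin rod just like thin_rod_a, in another cradle.
- rack: fixed wooden rack, a 255 x 95 x 10 mm board with three V cradles 60 mm long whose grooves run along the rack's y, at x = -80, 0 and +80 mm; which rod lies in which cradle changes. Origin on the bench under the board's centre. The cradles are 38 mm wide outside and their tops stand 28 mm above the bench, 12 mm below the thick rod's axis; beside the thick rod there is at least 45 mm free to the next rod.
- drill: horizontal bead drill, fixed to the bench: bed 115 mm wide (x), from y = -75 to +260 mm, with a handwheel to y = -119 mm. Origin on the bench under the centre of the V-block. Its y runs along the V groove to the headstock (x +-55 mm, y 130 to 240 mm, top at 150 mm); z up. On the way from the V to the headstock: drill bit from y = 58 mm, chuck from 80 mm, 16 mm radius, both at 100 mm height. Motor and belt guard on the +x side of the headstock.
- v_seat (a point): the point on the drill where the centre of the thick rod must come: middle of the V-block, 100 mm above the bench; axes as drill, so y is the direction of the V groove. The V is a 90 degree groove, 44 mm long; the V-block is 37 mm wide outside (narrower than the rod), its top 12 mm below this point, its lowest line 28 mm below, and the 90 mm wide saddle 50 mm below.
- v_near: the V-block's ground face on the -x side of the drill; origin as drill. The rod touches it along a line when seated.
- v_far: the V-block's ground face on the +x side of the drill; origin as drill. The rod must bear on both faces: clamped in a stiff gripper and pushed down half a millimetre off-centre it bears on one only; let go, it settles onto both by itself and can then be pressed down from above on its top line, 20 mm above v_seat.
- speed_lever (a joint): angle of the speed lever, rad: 0 is upright, negative leans to the V-block (the drill's -y), positive away from it. A sprung pin drops into four notches, first to fourth at -0.54, -0.18, 0.18 and 0.54 (dots 1 to 4 below the notches on the sector's +x side); between two notches it must be pushed over a hump with about 5 N at the ball and then falls into the next notch by itself. It starts in the first or second notch.
- lever_ball (a point): centre of the black ball on the end of the lever, 28 mm diameter, on a 10 mm rod; 125 mm from the pivot
- lever_pivot (a point): point of the lever's pivot axis in the plane of the ball's swing; axes as drill. The lever turns about the drill's x axis; upright, the ball is 125 mm straight above this point.
- bead_bowl: bystander: small brass bowl, 90 mm across, 35 mm high; origin under its centre
- thread_spool: bystander: wooden thread spool standing on end, 44 mm across, 55 mm high; origin under its centre
Things that resemble listed ones, but are neither listed nor needed, are in the scene too. What is shaped like the thick_rod but blue, pink or purple is not meant.

How it is judged:
On the way, in this order (a step that is already met when the one before it is completed fails the run):
1. the speed lever rests in the third notch and has been let go (value of joint speed_lever between 0.11 and 0.25 rad and contact force between the fingers and drill below 0.3 N), for 0.3 s.
2. the thick rod lies in the V-block, pressed onto both faces (contact force between thick_rod and v_near above 2 N and contact force between thick_rod and v_far above 2 N and angle between the y axis of thick_rod and the y axis of v_seat, either way round below 0.06 rad and distance between thick_rod and v_seat below 0.013 m), for 0.5 s.
At the end, for the whole second after the job is handed in: Speed lever in the third notch (0.11 to 0.25 rad). Thick rod lying in the V-block: centre within 3 mm of the seat across and in height, 12 mm along; axis within 0.06 rad of the V; still; held down by the fingers (over 4 N) so that each V face feels over 2 N (value of joint speed_lever between 0.11 and 0.25 rad and contact force between thick_rod and v_near above 2 N and contact force between thick_rod and v_far above 2 N and contact force between the fingers and thick_rod above 4 N and angle between the y axis of thick_rod and the y axis of v_seat, either way round below 0.06 rad and x of thick_rod in the frame of v_seat between -0.003 and 0.003 m and y of thick_rod in the frame of v_seat between -0.012 and 0.012 m and z of thick_rod in the frame of v_seat between -0.003 and 0.003 m and linear speed of thick_rod below 0.02 m/s); the arm keeps its last pose, push and grip.
It fails at once if a thin rod, the bowl or the spool is shifted by more than 25 mm (distance of any of thin_rod_a, thin_rod_b, bead_bowl, thread_spool from where it was at the start of the episode above 0.025 m).
It also fails if it takes over 61 s, if anything falls off the work surface, if the arm or the gripper's body presses on something with over 40 N, if the wrist force passes 120 N, or if a joint passes its speed limit or range.

## Robot

A 6-joint arm with a two-finger parallel gripper is mounted at the origin on the work surface. World frame = base frame: x ahead of the robot, y to its left, z up, the work surface at z = 0. Lengths are in m, angles in rad, forces in N, time in s.
With the tool pointing down it reaches from about 0.4 to 0.925 m from the base axis. Payload 3.4 kg.
Tool frame: the origin (TCP) lies on the centre line of the jaws, within the pads' length; the fingertips stand 11 mm ahead of it and the grasp point (between the pads) lies 8 mm behind it; z points along the fingers, x is the direction in which the jaws open and shut, and the axes are right-handed (so a half turn about z gives the same grasp; the last joint's range is limited). The gripper opens to 85 mm and grips with 20 to 120 N. Pads are 22 mm wide; open, the fingers measure 114 mm over their backs; the gripper's body (76 mm by 85 mm) begins 54 mm behind the grasp point. The pads swing forward as they close: fully open they stand 13 mm farther back than shut.
Start: joints at [1.262, 0.307, 1.506, -0, 1.328, -0.073], TCP at [0.134, 0.559, 0.21] pointing down, gripper open.
Joint ranges: [-3.12, 3.12], [-1.05, 2.28], [0.14, 2.33], [-1.42, 4.57], [0.1, 2.73], [-2.68, 2.68]. Speed limits (rad/s): [2.57, 2.57, 3.14, 3.14, 3.14, 3.14].

## Interface

Orientations are given as a unit quaternion [w, x, y, z].
In Python, from bench import robot, cams, job, finder gives the robot as it stands.
- The arm moves only by the tool arm_command, never from a script. Its argument "motion" is text: rows parted by semicolons, each of 6 numbers parted by spaces: the shift along the tool's x, y, z as a fraction of full scale, then the turn, a rotation vector about the tool's x, y, z as a fraction of full scale. In form: tx ty tz rx ry rz; .... A call has 1 to 5 rows; each row shifts and turns the pose as measured when the row begins, along the tool's axes as they then stand; what a row does not reach is not made up. Full scale, the value 1, is 0.75 m for a shift and 0.1 rad for a turn. A row lasts 1/8 s, in which the tool goes at most 62.5 mm and 10.7 degrees, less where a joint would pass 70% of its speed; a pose out of reach is approached as far as the arm can. A call with a number of a shift or a turn outside -1 to 1 is refused whole. A call with a gripper value outside its range is refused whole. "grip" is the finger opening in mm, from 0 to 85.4, set as the call begins (left out, the last holds). The fingers move at their own pace and stop on an object; the grip force is fixed at half the most. Time passes only in rows, so rows that do not move let the fingers close. It gives the time, the measured TCP pose, the force and the opening at its end, in the units of the state.
- robot.observe(): the state, without advancing time (a new reading comes with each control period).
- cams.read_camera(name): name is "scene" or "top" or "wrist"; returns the picture (420x560x3 uint8, blue, green, red); there is no depth.
- cams.camera_model(name): a dict with "fx", "fy", "cx", "cy" (pixels), "dist_coeffs" ([k1, k2, p1, p2, k3] as OpenCV has them; the pictures are not rectified), "pose" (4x4, takes a point from camera to world coordinates). Camera axes: x right, y down, z forward; pixel columns grow to the right and rows downward; lengths in m; the calibration is good to about 2 mm. A picture is of the moment at which its call begins: read the wrist's pose just before it. camera_model takes no time and is no camera call; for the wrist camera it gives the pose at the moment of the call.
- job.close_job(): hands the job in, once; it reports no verdict.
Trained networks look in the newest picture that a camera, given by its name, has taken for a name from the list of things; names that differ only in an ending like _2 or _b are one class to them, and where a whole thing is asked for, a point or a joint stands for the part that bears it (a point fixed in the world has none). Each returns a list of dicts, best first, with "score" (0 to 1); they miss things now and then, are a little off and sometimes report something else, mostly with a low value. They report only what shows in the picture. A call takes as long as a camera call. They do not tell look-alikes from the thing itself.
- finder.silhouettes(camera, name): "pixels" (420x560 bool, what is visible of it) and "centre" ([column, row] in pixels, amid what is visible of it).
The state is a dict: "time": time; "joints": joint angles; "qvel": joint speeds; "joint_torque": joint torques, N m; "position": TCP position; "ee_rot": TCP orientation; "contact_force": force on the tool from outside, world axes, zero at the start; "torque": the same for the moment, N m; "finger_gap": finger opening in m.
Only numpy, scipy, OpenCV 4.12 (cv2) and the standard library are available. Lean on these libraries where they do the work, as an engineer would, in place of code of your own. Each camera call takes 0.05 s, during which the arm holds its last target.

## Working session

There is one attempt and no reset: what is moved stays moved. The work goes in short steps, Python scripts to look and compute and a tool call to move; the robot and the scene stay as the last step left them, time stands still between calls to the robot, and variables do not carry over. Pictures are saved under pics/ and viewed, and the job is handed in when it is done.

Besides the shell and the picture viewer there is one more tool, called after "Emit:" as name(argument=value, ...), one argument or row to a line, values as JSON. arm_command: Moves the arm, as the interface text tells. Shift numbers are shares of 0.75 m and turn numbers shares of 0.1 rad, none past 1 either way. Its arguments: {"type":"object","properties":{"motion":{"type":"string"},"grip":{"type":"number"}},"required":["motion"]}

```bash
ls; mkdir -p pics
cat > h.py <<'E'
import numpy as np, cv2
from bench import robot, cams, job, finder
def cm(n):
    m=cams.camera_model(n); K=np.array([[m['fx'],0,m['cx']],[0,m['fy'],m['cy']],[0,0,1.]]); return K,np.array(m['dist_coeffs'],float),np.array(m['pose'])
def ray(n,px,M=None):
    K,d,P=M or cm(n); u=cv2.undistortPoints(np.array([[px]],float),K,d)[0,0]
    v=P[:3,:3]@np.array([u[0],u[1],1]); return P[:3,3],v/np.linalg.norm(v)
def atz(n,px,z,M=None):
    o,v=ray(n,px,M); return o+v*(z-o[2])/v[2]
def proj(n,p,M=None):
    K,d,P=M or cm(n); p=np.atleast_2d(p); q=(p-P[:3,3])@P[:3,:3]
    return cv2.projectPoints(q,np.zeros(3),np.zeros(3),K,d)[0][:,0]
def tri(rs):
    A=np.zeros((3,3));b=np.zeros(3)
    for o,v in rs:
        Q=np.eye(3)-np.outer(v,v);A+=Q;b+=Q@o
    x=np.linalg.solve(A,b); return x,[np.linalg.norm((np.eye(3)-np.outer(v,v))@(x-o)) for o,v in rs]
E
python3 - <<'E'
from h import *
np.set_printoptions(precision=4,suppress=True)
for n in ['scene','top','wrist']:
    cv2.imwrite(f'pics/{n}0.png',cams.read_camera(n)); print(n,cm(n)[2])
    if n!='wrist':
      for t in ['thick_rod','lever_ball','drill','rack','v_near','speed_lever']:
        try:
          r=finder.silhouettes(n,t)
          for q in r[:3]: print(n,t,round(q['score'],2),q['centre'],q['pixels'].sum())
        except Exception as e: print(t,e)
print(robot.observe())
E
```

```text
pics
scene [[-0.6674  0.4773 -0.5716  1.1555]
 [ 0.7444  0.4094 -0.5275  0.4752]
 [-0.0177 -0.7776 -0.6285  0.8039]
 [ 0.      0.      0.      1.    ]]
scene thick_rod 0.97 [235.3, 211.8] 484
scene thick_rod 0.96 [304.6, 193.3] 419
scene thick_rod 0.71 [275.5, 233.4] 513
scene lever_ball 0.91 [406.9, 225.5] 387
scene lever_ball 0.37 [213.7, 286.2] 968
scene drill 0.81 [379.7, 292.9] 11926
scene rack 0.6 [231.0, 223.6] 1617
scene rack 0.45 [236.2, 210.8] 476
scene v_near 0.71 [328.2, 258.9] 237
scene speed_lever 0.89 [405.2, 223.2] 420
top [[ 0.0109 -0.9781  0.2077  0.3259]
 [-0.9999 -0.0103  0.004  -0.0682]
 [-0.0018 -0.2078 -0.9782  1.2124]
 [ 0.      0.      0.      1.    ]]
top thick_rod 0.98 [331.1, 308.0] 589
top thick_rod 0.83 [306.3, 231.7] 538
top thick_rod 0.7 [364.0, 226.4] 528
top lever_ball 0.67 [144.2, 210.4] 233
top lever_ball 0.27 [365.3, 225.9] 510
top drill 0.77 [168.5, 211.5] 9255
top rack 0.56 [357.9, 231.6] 2542
top speed_lever 0.75 [141.3, 208.0] 237
top speed_lever 0.48 [356.7, 195.5] 352
wrist [[ 0.2326  0.922   0.3094  0.0533]
 [ 0.9726 -0.2207 -0.0736  0.5774]
 [ 0.0004  0.318  -0.9481  0.3738]
 [ 0.      0.      0.      1.    ]]
{'time': 0.75, 'joints': array([ 1.2625,  0.3067,  1.5064,  0.    ,  1.3284, -0.0735]), 'qvel': array([-0.    , -0.001 , -0.0006,  0.0001, -0.0006,  0.0006]), 'joint_torque': array([ -0.0002, -45.7351, -25.2309,  -0.0003,   0.0004,  -0.    ]), 'position': array([0.1338, 0.5593, 0.2101]), 'ee_rot': array([-0.    ,  0.7851,  0.6194,  0.    ]), 'contact_force': array([ 0.6601,  0.6285, -0.6799]), 'torque': array([0.0493, 0.0102, 0.0131]), 'finger_gap': 0.0851776984711799}
```

View pics/scene0.png

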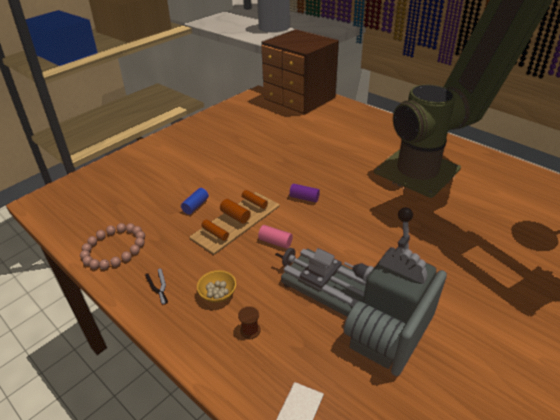

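View pics/top0.png

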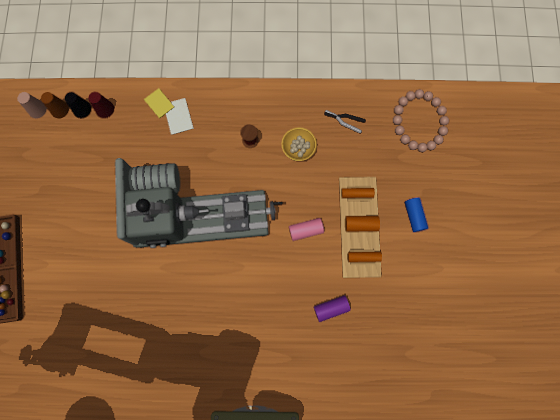

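View pics/wrist0.png

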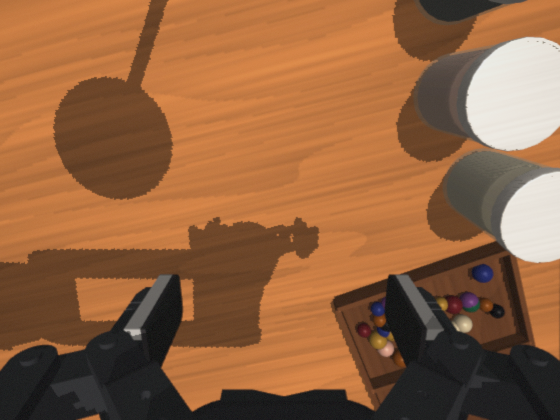

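The scene shows the thick rod in the middle cradle, at about (236,211) in scene and (362,223) in top. The drill has its V at about (235,211) in top, its headstock to the left (world +y) and the lever ball at (144,206) in top and (405,214) in scene. Next I'll refine these and zoom in.

Run:
```python
from h import *
np.set_printoptions(precision=4,suppress=True)
I={n:cams.read_camera(n) for n in ['scene','top']}
c=cv2.resize(I['top'][150:260,105:295],None,fx=4,fy=4,interpolation=cv2.INTER_CUBIC);cv2.imwrite('pics/topz.png',c)
c=cv2.resize(I['scene'][195:370,265:455],None,fx=3.4,fy=3.4,interpolation=cv2.INTER_CUBIC);cv2.imwrite('pics/scenez.png',c)
def best(n,t,near):
    r=finder.silhouettes(n,t); r=[q for q in r if np.hypot(*(np.array(q['centre'])-near))<12]
    if not r: print('none',n,t);return None
    q=r[0];ys,xs=np.nonzero(q['pixels']);pts=np.c_[xs,ys].astype(np.float32)
    return pts.mean(0),cv2.minAreaRect(pts),q['score']
for t,a,b in [('thick_rod',(236,211),(362,223)),('lever_ball',(405,214),(144,206)),('thin_rod_a',(215,230),(358,193)),('thin_rod_a',(255,200),(365,257))]:
    s=best('scene',t,a);p=best('top',t,b);print(t,s,p)
    if s and p: print(tri([ray('scene',s[0]),ray('top',p[0])]))
print('rodtop',atz('top',(362,223.5),.04), 'drill V', atz('top',(235,211),.1))
for e in [(345.5,223.5),(379,223.5)]: print(atz('top',e,.05))
```

```text
thick_rod (array([234.9823, 210.694 ], dtype=float32), ((234.68870544433594, 210.66041564941406), (32.34381866455078, 14.860673904418945), 29.05460548400879), 0.55) (array([361.6867, 223.6193], dtype=float32), ((362.0, 224.0), (16.0, 34.0), 90.0), 0.72)
(array([ 0.5485, -0.2539,  0.0396]), [np.float64(0.00018747115977348628), np.float64(0.0001874711597735424)])
lever_ball (array([404.6757, 227.4302], dtype=float32), ((405.5, 229.5), (45.0, 15.0), 90.0), 0.98) (array([144.0868, 208.8595], dtype=float32), ((143.7721405029297, 210.40655517578125), (23.93461036682129, 14.02865982055664), 76.75948333740234), 0.63)
(array([0.5362, 0.2192, 0.2432]), [np.float64(0.0013452021761985035), np.float64(0.0013452021761984681)])
thin_rod_a (array([214.9321, 229.6604], dtype=float32), ((214.97193908691406, 229.5449676513672), (29.3619441986084, 9.645980834960938), 32.0053825378418), 0.74) (array([356.7057, 192.7628], dtype=float32), ((357.0, 193.0), (10.0, 32.0), 90.0), 0.92)
(array([ 0.6287, -0.2451,  0.0305]), [np.float64(0.000785240059681031), np.float64(0.0007852400596811223)])
thin_rod_a (array([254.3849, 198.5858], dtype=float32), ((254.20001220703125, 198.60000610351562), (26.832815170288086, 8.944271087646484), 26.56505012512207), 0.54) (array([363.4986, 256.8515], dtype=float32), ((364.0, 257.0), (10.0, 34.0), 90.0), 0.64)
(array([ 0.4687, -0.2587,  0.0312]), [np.float64(0.0011141357883431902), np.float64(0.001114135788343113)])
rodtop [ 0.5486 -0.2545  0.04  ] drill V [0.5636 0.0498 0.1   ]
[ 0.5463 -0.2129  0.05  ]
[ 0.5471 -0.2941  0.05  ]
```

View pics/topz.png

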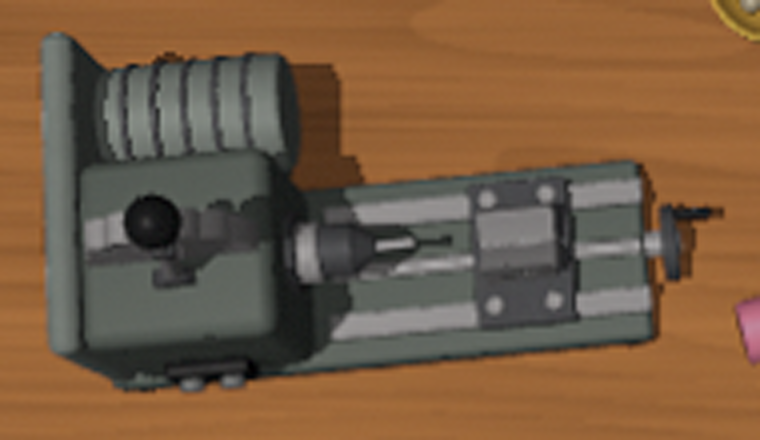

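View pics/scenez.png

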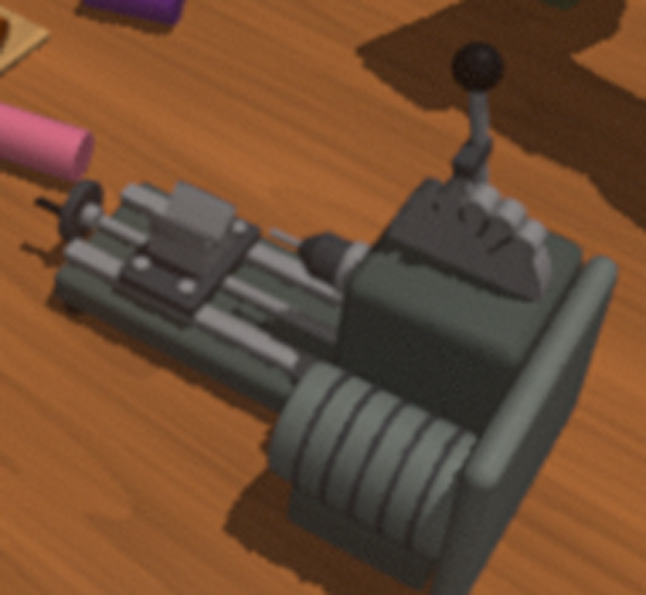

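Run:
```python
from h import *
np.set_printoptions(precision=4,suppress=True)
T=lambda x,y:(105+x/4,150+y/4)
S=lambda x,y:(265+x/3.4,195+y/3.4)
b,e=tri([ray('scene',S(477,67)),ray('top',T(152,220))]);print('ball',b,e)
B=[atz('top',T(*p),.053) for p in [(487,197),(545,193),(494,305),(554,299)]]
print(np.array(B),np.mean(B,0))
d=(B[0]-B[2]+B[1]-B[3]); print('yaw x axis',np.arctan2(d[1],d[0]))
print('vtop',atz('top',T(516,237),.088))
print(cm('wrist')[0], cm('wrist')[2][:3,3])
```

```text
ball [0.5371 0.2145 0.2722] [np.float64(6.651189282823874e-05), np.float64(6.651189282839162e-05)]
[[0.6027 0.0758 0.053 ]
 [0.6056 0.0405 0.053 ]
 [0.536  0.0693 0.053 ]
 [0.54   0.0332 0.053 ]] [0.5711 0.0547 0.053 ]
yaw x axis 0.10461473660158642
vtop [0.5704 0.0536 0.088 ]
[[356.1903   0.     283.3001]
 [  0.     356.1903 205.3571]
 [  0.       0.       1.    ]] [0.0533 0.5774 0.3737]
```

```bash
cat >> h.py <<'E'
from scipy.spatial.transform import Rotation as Rn
def pose():
    s=robot.observe(); q=s['ee_rot']; return np.array(s['position']),Rn.from_quat([q[1],q[2],q[3],q[0]])
def down(yaw): # x_tool at yaw
    c,s=np.cos(yaw),np.sin(yaw); return Rn.from_matrix(np.array([[c,s,0],[s,-c,0],[0,0,-1]]))
def plan(targets,step=.06,tstep=.098,start=None):
    """targets: list of (pos,yaw)"""
    p,R=start or pose(); rows=[]
    for P,y in targets:
        P=np.array(P,float);G=down(y)
        for _ in range(60):
            d=P-p; rv=(R.inv()*G).as_rotvec(); 
            n=max(np.linalg.norm(d)/step,np.linalg.norm(rv)/tstep)
            if n<0.01: break
            k=max(1,int(np.ceil(n-1e-6)))
            sh=R.inv().apply(d/k); t=rv/k
            r=np.r_[np.round(sh/.75,4),np.round(t/.1,3)]; rows.append(r)
            p=p+R.apply(r[:3]*.75); R=R*Rn.from_rotvec(r[3:]*.1)
            if k==1: break
    for i in range(0,len(rows),5):
        print('; '.join(' '.join(f'{v:g}' for v in r) for r in rows[i:i+5]))
    print('end',p,len(rows))
E
python3 - <<'E'
from h import *
plan([((.30,.50,.36),1.0),((.50,.28,.42),.3),((.54,.19,.42),.105)])
E
```

```text
-0.0063 0.0585 -0.05 -0 -0 0.84; -0.0014 0.0588 -0.05 -0 -0 0.84; 0.0036 0.0587 -0.05 -0 -0 0.84; 0.0084 0.0582 -0.05 -0 -0 0.84; -0.0128 0.0479 -0.01 -0 -0 0.875
-0.0086 0.0488 -0.01 -0 -0 0.875; -0.0043 0.0494 -0.01 -0 -0 0.875; 0 0.0495 -0.01 -0 -0 0.875; 0.0043 0.0494 -0.01 -0 -0 0.875; 0.0086 0.0488 -0.01 -0 -0 0.875
0.0129 0.0478 -0.01 -0 0 0.875; 0.017 0.0465 -0.01 -0 0 0.875; 0.0078 0.0652 -0 -0 0 0.975; 0.014 0.0641 -0 -0 0 0.975
end [0.53998213 0.19003025 0.41998529] 14
```

Emit:
arm_command(
  motion="-0.006 0.058 -0.05 0 0 0.84; -0.001 0.059 -0.05 0 0 0.84; 0.004 0.059 -0.05 0 0 0.84; 0.008 0.058 -0.05 0 0 0.84; -0.013 0.048 -0.01 0 0 0.875",
  grip=0,
)

```text
time: 1.88
position: [0.3281, 0.4716, 0.3703]
ee_rot: [0.001, 0.899, 0.437, -0.001]
contact_force: [-0.4, -0.2, -1.1]
finger_gap: -0.0002
```

Emit:
arm_command(
  motion="-0.009 0.049 -0.01 0 0 0.875; -0.004 0.049 -0.01 0 0 0.875; 0 0.05 -0.01 0 0 0.875; 0.004 0.049 -0.01 0 0 0.875; 0.009 0.049 -0.01 0 0 0.875",
)

```text
time: 2.5
position: [0.4556, 0.3276, 0.4103]
ee_rot: [0.001, 0.975, 0.224, 0.001]
contact_force: [-0.2, 0.5, -0.4]
finger_gap: 0.0001
```

Run:
```python
from h import *
print(pose()[0])
plan([((.54,.19,.42),.105)])
```

```text
[0.45559468 0.32757684 0.41026955]
0.0053 0.0536 -0.0032 0.004 -0.002 0.869; 0.0099 0.0529 -0.0032 0.004 -0.003 0.869; 0.0144 0.0518 -0.0032 0.004 -0.002 0.869; 0.0188 0.0504 -0.0031 0.003 -0.003 0.869
end [0.53998701 0.18997825 0.41996459] 4
```

Emit:
arm_command(
  motion="0.005 0.054 -0.003 0 0 0.87; 0.01 0.053 -0.003 0 0 0.87; 0.014 0.052 -0.003 0 0 0.87; 0.019 0.05 -0.003 0 0 0.87; 0 0 0 0 0 0",
)

```text
time: 3.12
position: [0.5435, 0.1826, 0.42]
ee_rot: [0.001, 0.999, 0.044, 0.001]
contact_force: [0.5, 0.8, 0.3]
finger_gap: 0.0003
```

Run:
```python
from h import *
np.set_printoptions(precision=4,suppress=True)
M=cm('wrist');cv2.imwrite('pics/w1.png',cams.read_camera('wrist'))
print(pose()[0],pose()[1].as_matrix()[0]);np.savez('w1.npz',K=M[0],d=M[1],P=M[2]); print(M[2])
print(proj('wrist',[[.537,.2145,.272],[.571,.054,.088]],M))
for t in ['lever_ball']:
  for q in finder.silhouettes('wrist',t): print(t,q['score'],q['centre'],q['pixels'].sum())
```

```text
[0.5427 0.1838 0.42  ] [0.9959 0.0909 0.0022]
[[ 0.996   0.0835  0.0302  0.535 ]
 [ 0.0888 -0.9438 -0.3183  0.2636]
 [ 0.0019  0.3197 -0.9475  0.5837]
 [ 0.      0.      0.      1.    ]]
[[279.8539 144.5477]
 [294.0638 233.4551]]
lever_ball 0.66 [281.4, 138.5] 1337
```

View pics/w1.png

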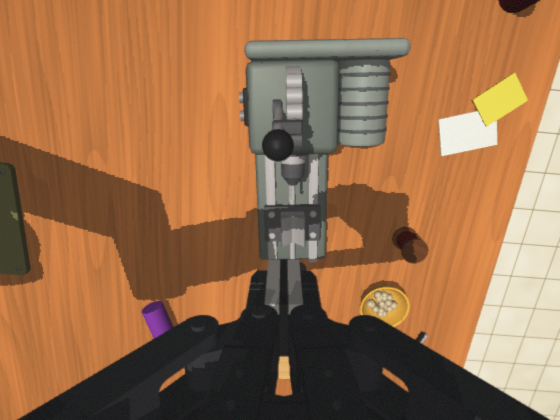

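Run:
```python
from h import *
np.set_printoptions(precision=4,suppress=True)
z=np.load('w1.npz');M=(z['K'],z['d'],z['P'])
im=cv2.imread('pics/w1.png');cv2.imwrite('pics/w1z.png',cv2.resize(im[30:270,230:420],None,fx=3,fy=3,interpolation=cv2.INTER_CUBIC)[:600])
for z in (.15,.165,.18):
  print(z,'tophub',atz('top',(148.7,217.5),z),'sect ends',atz('top',(126,210),z)[:2],atz('top',(171,208),z)[:2],'wr',atz('w',(294,68),z,M)[:2])
print(tri([ray('scene',(405.3,214.7)),ray('top',(143,205)),ray('w',(278,145),M)]))
```

```text
0.15 tophub [0.5362 0.2364 0.15  ] sect ends [0.5527 0.2889] [0.5583 0.1877] wr [0.5463 0.2833]
0.165 tophub [0.5332 0.2321 0.165 ] sect ends [0.5495 0.2838] [0.555  0.1841] wr [0.546  0.2826]
0.18 tophub [0.5302 0.2278 0.18  ] sect ends [0.5463 0.2788] [0.5517 0.1805] wr [0.5456 0.2819]
(array([0.5364, 0.2142, 0.272 ]), [np.float64(0.0003735909654755166), np.float64(0.0007820445266596693), np.float64(0.0009743124516574427)])
```

View pics/w1z.png

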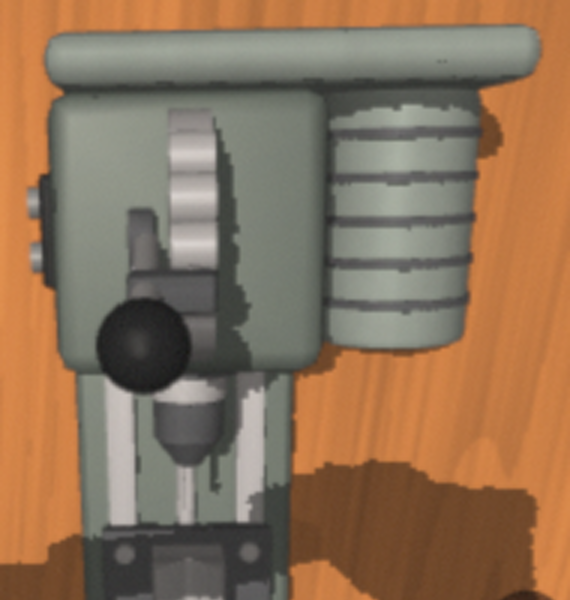

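```bash
python3 - <<'E'
from h import *
np.set_printoptions(precision=1,suppress=True)
z=np.load('w1.npz');M=(z['K'],z['d'],z['P'])
yaw=.098;ux=np.array([np.cos(yaw),np.sin(yaw),0]);uy=np.array([-np.sin(yaw),np.cos(yaw),0]);uz=np.array([0,0,1])
b=np.array([.5364,.2142,.272])
for a in (-.54,-.18):
  p=b-.125*(np.cos(a)*uz+np.sin(a)*uy); print(a,p.round(4))
  pts=[p+r*(np.cos(a)*uz+np.sin(a)*uy) for r in (0,.03,.06,.125)]
  print('wcrop',((proj('w',pts,M)-[230,30])*3).tolist()); print('scrop',((proj('scene',pts)-[265,195])*3.4).round(0).tolist()); print('tcrop',((proj('top',pts)-[105,150])*4).round(0).tolist())
E
ls pics; python3 -c "
import cv2;i=cv2.imread('pics/scene0.png')[195:300,375:440];cv2.imwrite('pics/sz2.png',cv2.resize(i,None,fx=5.6,fy=5.6,interpolation=2))"
```

```text
-0.54 [0.5 0.3 0.2]
wcrop [[147.84622505605182, 122.74984120074885], [147.7607625547207, 167.1656557840006], [147.66593597955625, 216.47717431409922], [147.42004320669838, 344.48870511056924]]
scrop [[552.0, 253.0], [535.0, 210.0], [517.0, 166.0], [477.0, 66.0]]
tcrop [[92.0, 275.0], [105.0, 263.0], [119.0, 250.0], [153.0, 221.0]]
-0.18 [0.5 0.2 0.1]
wcrop [[149.54401246287182, 237.9397909796607], [149.1417375032387, 258.11858531889425], [148.68207175864433, 281.17695867878217], [147.42004320669838, 344.48870511056924]]
scrop [[480.0, 242.0], [479.0, 202.0], [479.0, 161.0], [477.0, 66.0]]
tcrop [[175.0, 274.0], [170.0, 262.0], [165.0, 250.0], [153.0, 221.0]]
scene0.png
scenez.png
top0.png
topz.png
w1.png
w1z.png
wrist0.png
```

View pics/sz2.png

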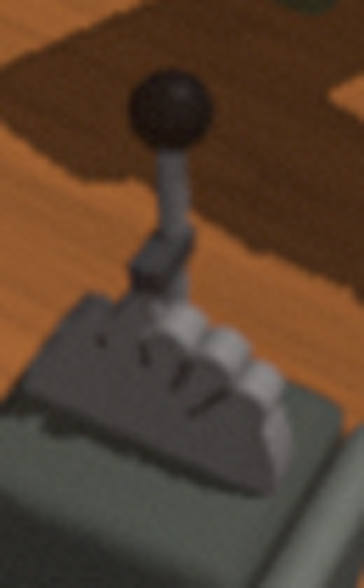

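Ball at (0.536, 0.214, 0.272). The lever line matches the second notch (pivot about (0.534, 0.2365, 0.149)). I'll descend on the V side of the ball, fingers closed, and push in +y.

Run:
```python
from h import *
plan([((.542,.152,.40),.098),((.542,.152,.268),.098)])
```

```text
-0.0043 0.0435 0.0268 0.001 -0.022 -0.053; 0 0 0.0587 -0 0 0; 0 0 0.0587 -0 0 0; 0 0 0.0586 -0 0 0
end [0.54197946 0.15200225 0.26803062] 4
```

Emit:
arm_command(
  motion="-0.004 0.044 0.027 0 -0.02 -0.05; 0 0 0.059 0 0 0; 0 0 0.059 0 0 0; 0 0 0.058 0 0 0; 0 0 0 0 0 0",
)

```text
time: 3.85
position: [0.5399, 0.1575, 0.2658]
ee_rot: [-0.002, 0.999, 0.055, 0.002]
contact_force: [-1.1, 0.7, -0.6]
finger_gap: 0.0003
```

Run:
```python
from h import *
np.set_printoptions(precision=4,suppress=True)
M=cm('wrist');cv2.imwrite('pics/w2.png',cams.read_camera('wrist'));cv2.imwrite('pics/s2.png',cams.read_camera('scene')[150:330,300:500].repeat(3,0).repeat(3,1))
print(pose()[0],pose()[1].as_matrix()); print(robot.observe()['contact_force'])
d=np.array([.5364,.2142,.272])-pose()[0]; print('ball in tool',pose()[1].inv().apply(d))
```

```text
[0.5435 0.158  0.2702] [[ 0.994   0.1086  0.0122]
 [ 0.1086 -0.9941  0.0054]
 [ 0.0127 -0.004  -0.9999]]
[-0.0969 -0.5004 -0.3045]
ball in tool [-0.0009 -0.0566 -0.0016]
```

View pics/s2.png

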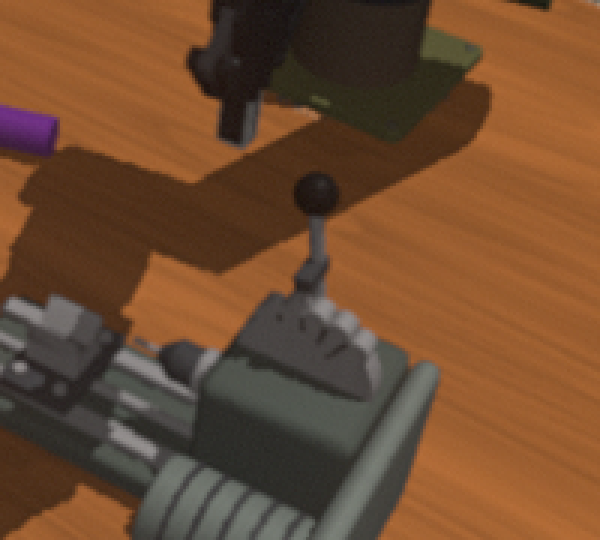

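View pics/w2.png

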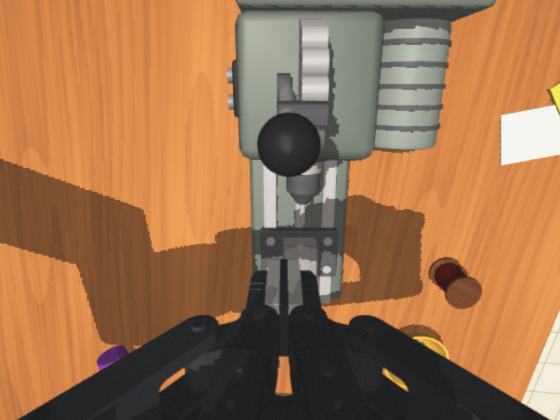

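Emit:
arm_command(
  motion="0 -0.015 0 0 0 0; 0 -0.015 0 0 0 0; 0 -0.01 0 0 0 0; 0 0 0 0 0 0",
)

```text
time: 4.45
position: [0.5435, 0.1923, 0.2771]
ee_rot: [-0.004, 0.998, 0.055, 0.012]
contact_force: [0.7, 1.0, 0.0]
finger_gap: -0.0001
```

Emit:
arm_command(
  motion="0 -0.007 0 0 0 0; 0 -0.007 0 0 0 0; 0 0 0 0 0 0",
)

```text
time: 4.82
position: [0.5423, 0.2032, 0.2772]
ee_rot: [-0.004, 0.998, 0.055, 0.012]
contact_force: [-0.1, -0.5, -0.5]
finger_gap: -0.0002
```

```bash
cat > st.py <<'E'
from h import *
np.set_printoptions(precision=4,suppress=True)
import sys
k=sys.argv[1]
cv2.imwrite(f'pics/w{k}.png',cams.read_camera('wrist'));
if len(sys.argv)>2: cv2.imwrite(f'pics/s{k}.png',cams.read_camera('scene')[150:330,300:500].repeat(3,0).repeat(3,1))
print(pose()[0],pose()[1].as_matrix()[:2]); print(robot.observe()['contact_force'],robot.observe()['finger_gap'],robot.observe()['time'])
E
python3 st.py 3 s
```

```text
[0.5423 0.2029 0.2772] [[ 0.9936  0.1101  0.0238]
 [ 0.1099 -0.9939  0.0087]]
[ 0.36   -0.6724  0.7144] -9.857729206558549e-05 4.925
```

View pics/s3.png

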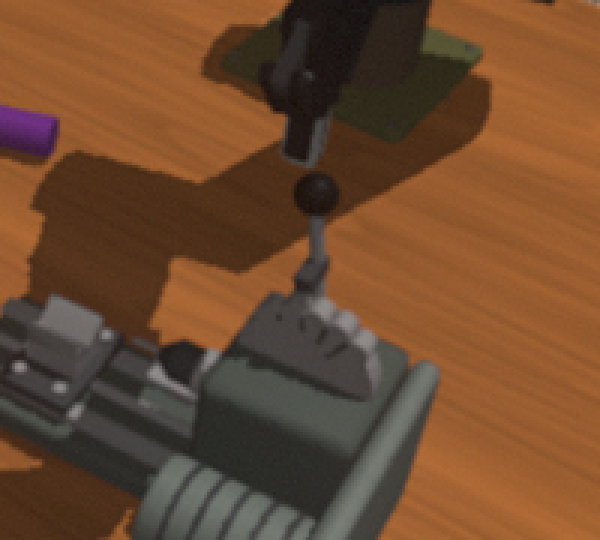

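Run:
```python
from h import *
p,R=pose(); tip=p+R.apply([0,0,.011])
print(tip,(proj('scene',[p,tip])-[300,150])*3, R.as_matrix())
```

```text
[0.54256204 0.20300105 0.26622921] [[296.45125851 184.09886171]
 [293.78220669 198.14510581]] [[ 0.99363771  0.1100836   0.02378457]
 [ 0.10990594 -0.9939043   0.00865587]
 [ 0.02459246 -0.00598673 -0.99967963]]
```

View pics/w3.png

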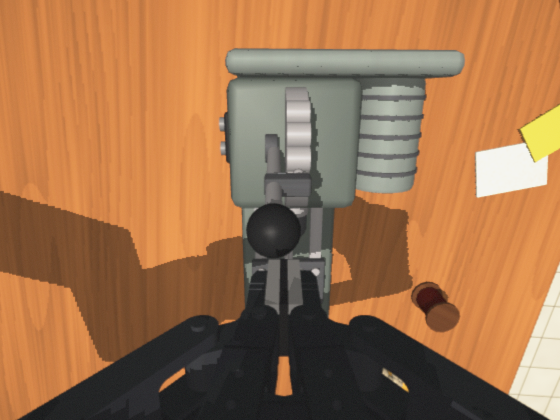

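Run:
```python
from h import *
np.set_printoptions(precision=4,suppress=True)
p,R=pose();M=cm('wrist')
for dz in (-.03,-.02,-.01,0,.011): print(dz,proj('w',p+R.apply([0,0,dz]),M),(proj('scene',p+R.apply([0,0,dz]))-[300,150])*3,proj('top',p+R.apply([0,0,dz])))
print('cam in tool',R.inv().apply(M[2][:3,3]-p))
cv2.imwrite('pics/t4.png',cv2.resize(cams.read_camera('top')[130:270,90:260],None,fx=4,fy=4,interpolation=2))
I=cams.read_camera('wrist');cv2.imwrite('pics/w4.png',cv2.resize(I[190:340,190:370],None,fx=4,fy=4,interpolation=2))
b=np.array([.5364,.2142,.272]);print('ball',proj('w',b,M),R.inv().apply(b-p))
```

```text
-0.03 [[285.4261 285.6058]] [[303.9108 144.6187]] [[144.156  198.6938]]
-0.02 [[285.3212 273.9209]] [[301.3946 157.9729]] [[145.565  199.7871]]
-0.01 [[285.2278 263.5265]] [[298.9082 171.1318]] [[146.9453 200.8581]]
0 [[285.1442 254.2201]] [[296.4513 184.0989]] [[148.2978 201.9073]]
0.011 [[285.0618 245.0469]] [[293.7822 198.1451]] [[149.7546 203.0373]]
cam in tool [-0.0008 -0.0812 -0.1638]
ball [[275.8563 228.743 ]] [-0.0048 -0.0118  0.0052]
```

View pics/t4.png

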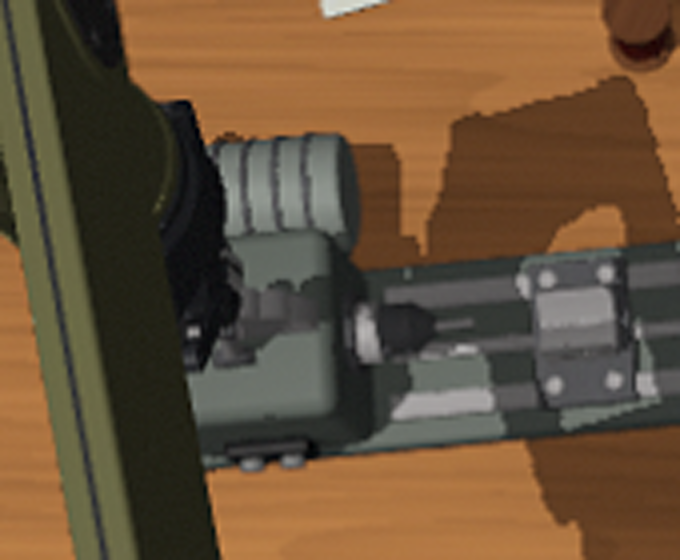

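View pics/w4.png

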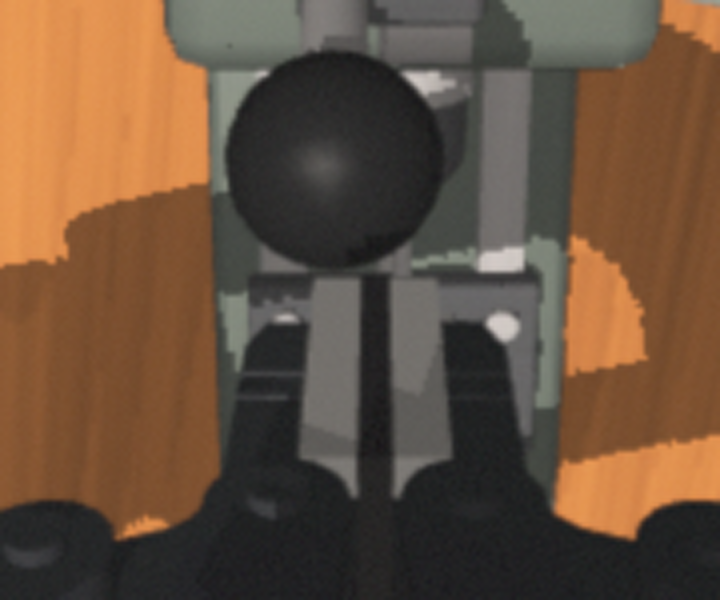

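Run:
```python
from h import *
I=cams.read_camera('scene');cv2.imwrite('pics/s5.png',cv2.resize(I[150:230,360:440],None,fx=7,fy=7,interpolation=2))
print(robot.observe()['finger_gap'])
```

```text
3.0184804905022568e-05
```

View pics/s5.png

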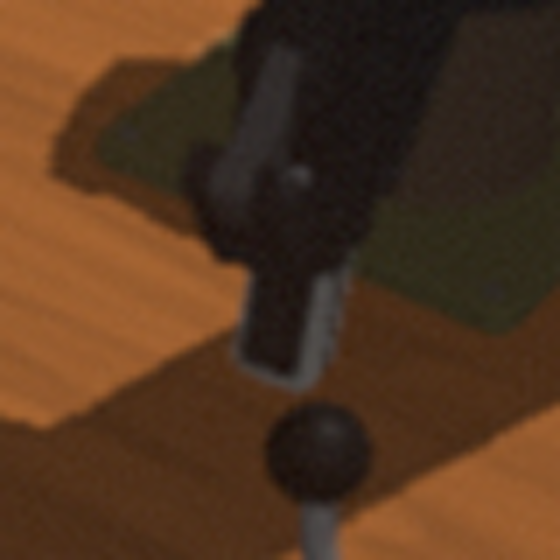

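Run:
```python
from h import *
np.set_printoptions(precision=4,suppress=True)
p,R=pose();M=cm('wrist')
x,e=tri([ray('w',(283.8,259.5),M),ray('scene',(404.7,204.3))]);print(x,e,R.inv().apply(x-p),p)
s=robot.observe();print(s['joints'])
```

```text
[0.5404 0.2102 0.297 ] [np.float64(0.0005713352141668497), np.float64(0.0005713352141667996)] [-0.0007 -0.0077 -0.0196] [0.5424 0.2028 0.2773]
[0.2837 0.255  1.4106 0.0017 1.4506 0.1736]
```

Run:
```python
from h import *
plan([((.5435,.165,.277),.1),((.5425,.165,.247),.1)])
```

```text
-0.004 0.0502 -0 -0.062 -0.247 0.099; -0.0014 -0.0001 0.04 -0 -0 0
end [0.5424624  0.16500163 0.24698405] 2
```

Emit:
arm_command(
  motion="-0.004 0.05 0 -0.06 -0.25 0.1; 0 0 0 0 0 0; -0.001 0 0.04 0 0 0; 0 0 0 0 0 0; 0 0 0 0 0 0",
)

```text
time: 5.7
position: [0.5438, 0.1655, 0.248]
ee_rot: [-0.001, 0.999, 0.05, 0.001]
contact_force: [0.6, 0.3, 0.2]
finger_gap: 0.0
```

```bash
python3 st.py 6 s
python3 - <<'E'
from h import *
p,R=pose();print(R.inv().apply(np.array([.5364,.2142,.272])-p),R.as_matrix()[2])
E
```

```text
[0.5436 0.1654 0.2479] [[ 0.9951  0.0993  0.0018]
 [ 0.0993 -0.9951  0.0022]]
[-0.1532 -0.7897  0.2654] -0.00012603784346380036 5.8
[-0.00227765 -0.04928263 -0.02401722] [ 0.00196411 -0.00203185 -0.99999601]
```

View pics/s6.png

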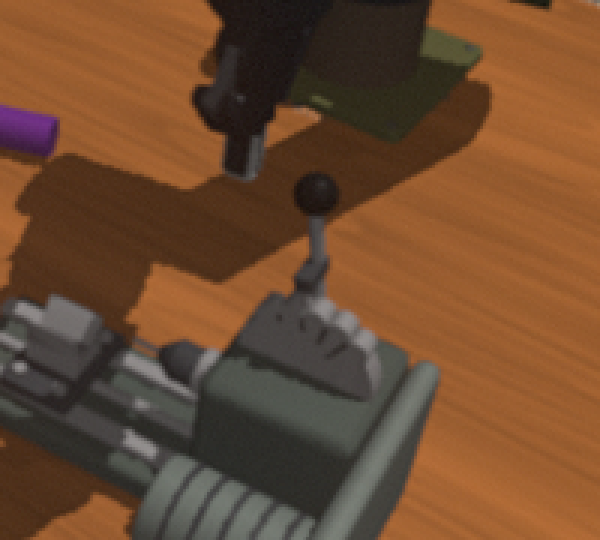

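Emit:
arm_command(
  motion="0 -0.013 0.005 0 0 0; 0 -0.013 0 0 0 0; 0 0 0 0 0 0; 0 -0.008 0 0 0 0; 0 0 0 0 0 0",
)

```text
time: 6.42
position: [0.5419, 0.1918, 0.246]
ee_rot: [0.0, 0.999, 0.05, 0.003]
contact_force: [0.9, -2.2, 0.4]
finger_gap: -0.0002
```

```bash
python3 st.py 7 s
```

```text
[0.5419 0.1918 0.2459] [[ 0.995   0.1     0.0052]
 [ 0.1    -0.995  -0.0001]]
[-0.6903 -1.716   0.9464] 6.0306822264272806e-05 6.525
```

View pics/s7.png

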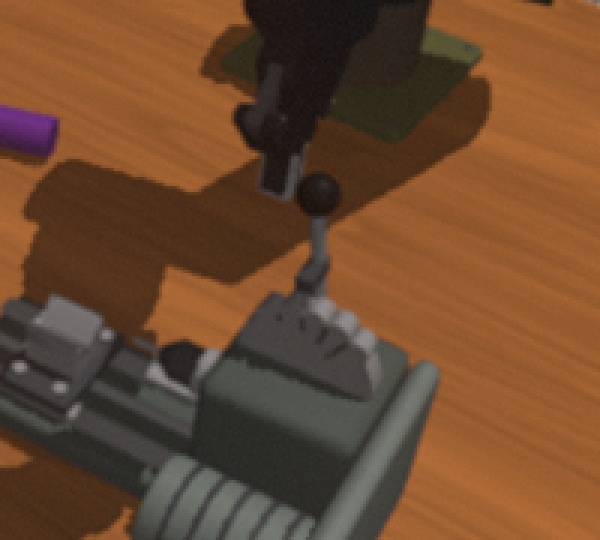

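Emit:
arm_command(
  motion="0 -0.01 0 0 0 0; 0 -0.01 0 0 0 0; 0 -0.006 0 0 0 0; 0 0 0 0 0 0",
)

```text
time: 7.02
position: [0.5408, 0.204, 0.2482]
ee_rot: [0.007, 0.999, 0.049, 0.004]
contact_force: [-0.2, -1.0, 0.0]
finger_gap: 0.0002
```

```bash
python3 st.py 8 s
```

```text
[0.5408 0.2041 0.248 ] [[ 0.9953  0.0969  0.0078]
 [ 0.097  -0.9952 -0.0126]]
[-0.0434 -0.3419  0.7294] -0.00014747549139705723 7.125
```

View pics/s8.png

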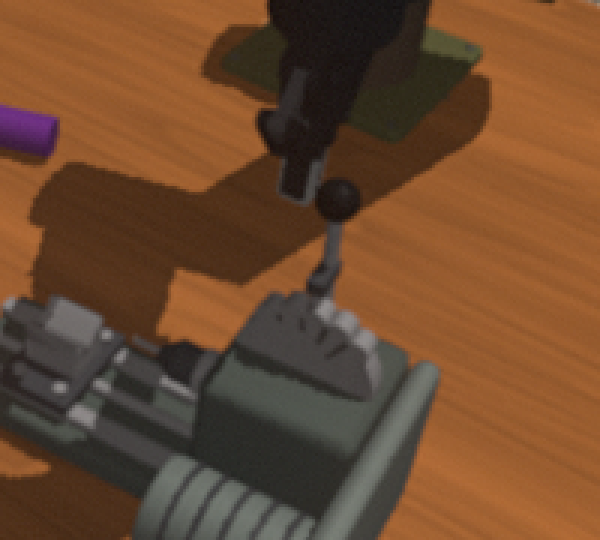

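Emit:
arm_command(
  motion="0 -0.012 0 0 0 0; 0 -0.01 0 0 0 0; 0 0 0 0 0 0; 0 0 0 0 0 0",
)

```text
time: 7.62
position: [0.539, 0.2216, 0.2475]
ee_rot: [0.006, 0.999, 0.048, 0.003]
contact_force: [-0.8, -0.1, -0.0]
finger_gap: -0.0001
```

```bash
python3 st.py 9 s
```

```text
[0.5391 0.2213 0.2475] [[ 0.9953  0.0966  0.0072]
 [ 0.0967 -0.9952 -0.0126]]
[ 0.0105 -0.7581 -0.2513] -7.651548421761469e-05 7.725
```

View pics/s9.png

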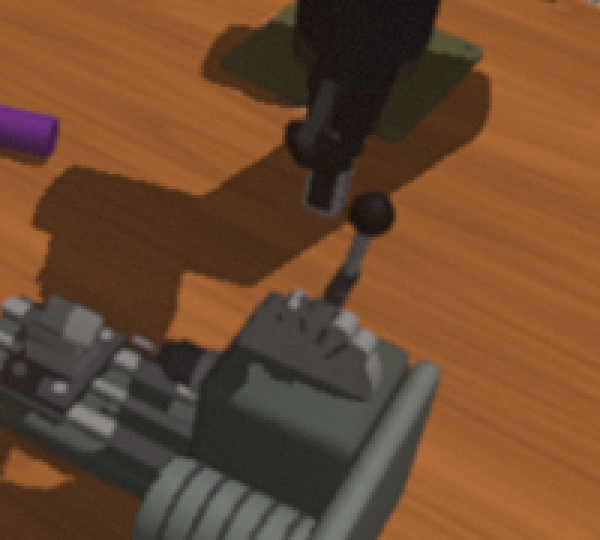

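Run:
```python
from h import *
uy=np.array([-.098,.995,0])
print(proj('scene',np.array([[.5364,.2142,.272]])+.0447*uy))
M=None
plan([((.545,.165,.25),.098),((.567,.06,.27),.098)])
```

```text
[[428.23148695 223.64913435]]
0.0006 0.0755 -0.0024 0.133 -0.06 -0.012; 0.0078 0.0711 -0.0133 -0 0 -0; 0.0077 0.0711 -0.0133 -0 0 -0
end [0.56697284 0.06003033 0.26996509] 3
```

Emit:
arm_command(
  motion="0.001 0.075 -0.002 0.13 -0.06 0; 0 0 0 0 0 0; 0.008 0.071 -0.013 0 0 0; 0.008 0.071 -0.013 0 0 0; 0 0 0 0 0 0",
  grip=85,
)

```text
time: 8.35
position: [0.5692, 0.0597, 0.2689]
ee_rot: [-0.001, 0.999, 0.05, 0.0]
contact_force: [0.1, 0.0, -0.3]
finger_gap: 0.0851
```

```bash
python3 st.py 10
python3 - <<'E'
from h import *
np.set_printoptions(precision=4,suppress=True)
M=cm('wrist');np.savez('w10.npz',K=M[0],d=M[1],P=M[2]);print(M[2])
S=cams.read_camera('scene');T=cams.read_camera('top')
cv2.imwrite('pics/s10.png',cv2.resize(S[190:330,370:460],None,fx=4,fy=4,interpolation=2))
cv2.imwrite('pics/t10.png',cv2.resize(T[150:260,105:295],None,fx=4,fy=4,interpolation=2))
E
```

```text
[0.5684 0.0615 0.2685] [[ 0.9949  0.1013 -0.0005]
 [ 0.1013 -0.9948  0.0042]]
[-0.5636 -0.5836  0.0082] 0.0849931435428862 8.4
[[ 0.9949  0.0965  0.0309  0.5595]
 [ 0.1013 -0.9444 -0.3128  0.1415]
 [-0.001   0.3143 -0.9493  0.4326]
 [ 0.      0.      0.      1.    ]]
```

View pics/w10.png

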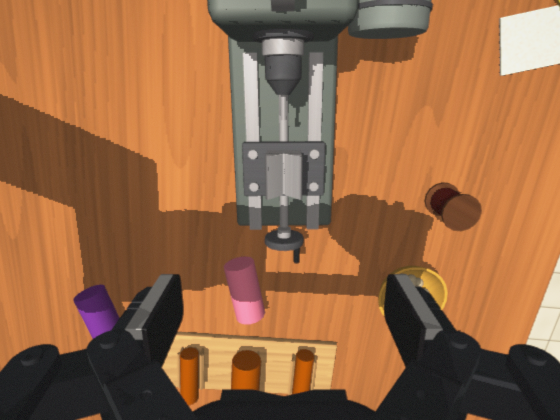

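View pics/s10.png

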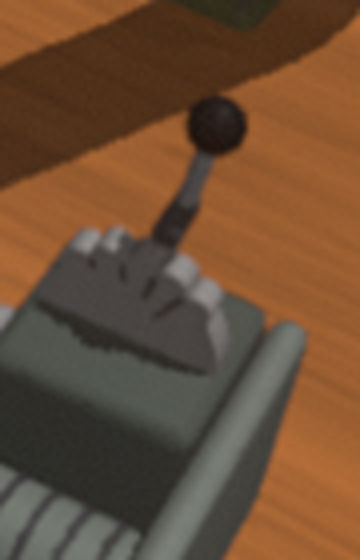

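View pics/t10.png

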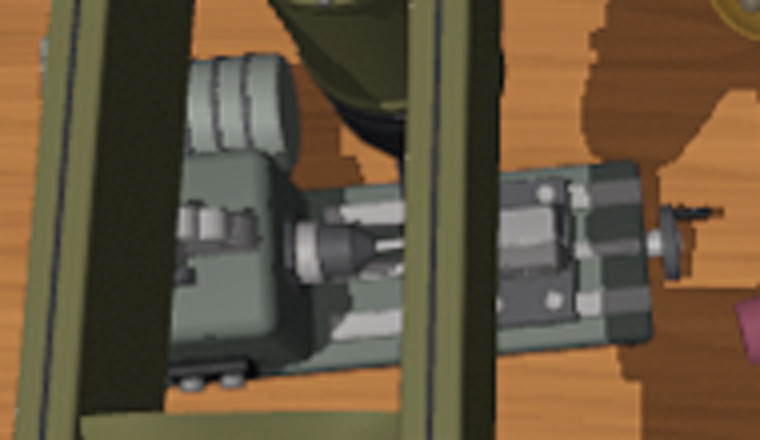

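Run:
```python
from h import *
np.set_printoptions(precision=2,suppress=True)
yaw=.1;uy=np.array([-np.sin(yaw),np.cos(yaw),0]);uz=np.array([0,0,1])
b=np.array([.5364,.2142,.272]); p=b-.125*(np.cos(.18)*uz-np.sin(.18)*uy)
for a in (-.18,-.1,0,.05,.1,.15,.18,.2): print(a,proj('scene',p+.125*(np.cos(a)*uz+np.sin(a)*uy)),proj('scene',p+.06*(np.cos(a)*uz+np.sin(a)*uy)))
for n in ['lever_ball','speed_lever']:
  for q in finder.silhouettes('scene',n)[:2]:
    ys,xs=np.nonzero(q['pixels']); print(n,q['score'],xs.min(),xs.max(),ys.min(),ys.max())
```

```text
-0.18 [[405.38 214.55]] [[405.79 242.4 ]]
-0.1 [[410.49 215.94]] [[408.13 243.11]]
0 [[416.9 218.2]] [[411.05 244.23]]
0.05 [[420.1  219.53]] [[412.5  244.87]]
0.1 [[423.28 221.01]] [[413.94 245.58]]
0.15 [[426.42 222.61]] [[415.36 246.33]]
0.18 [[428.28 223.64]] [[416.2  246.82]]
0.2 [[429.52 224.35]] [[416.76 247.15]]
lever_ball 0.59 408 431 214 253
speed_lever 0.69 197 235 271 301
speed_lever 0.64 408 431 214 253
```

```bash
python3 -c "
import cv2;i=cv2.imread('pics/w10.png')[40:250,205:365];cv2.imwrite('pics/w10z.png',cv2.resize(i[:,:],None,fx=5,fy=5,interpolation=2)[450:1050])"
```

```text
(no output)
```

View pics/w10z.png

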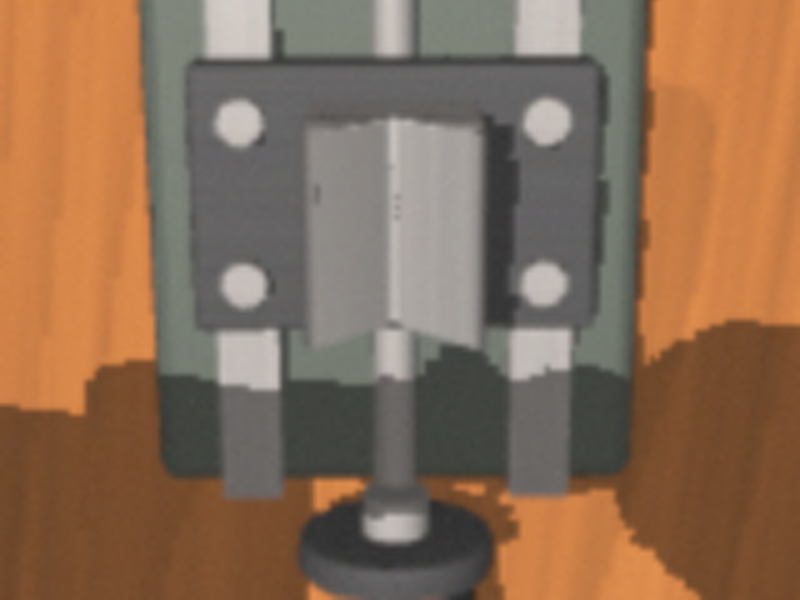

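Run:
```python
from h import *
np.set_printoptions(precision=4,suppress=True)
z=np.load('w10.npz');M=(z['K'],z['d'],z['P'])
f=lambda x,y,h:atz('w',(205+x/5-.4,130+y/5-.4),h,M)
c=[f(306,122,.088),f(481,118,.088),f(478,347,.088),f(311,347,.088)];print(np.array(c),np.mean(c,0))
v=[f(393,120,.072),f(393,325,.072)];print(np.array(v),np.mean(v,0))
b=[f(x,y,.053) for x,y in [(239,122),(547,122),(544,284),(244,286)]];print(np.array(b),np.mean(b,0))
def an(a,b): d=b-a; return np.arctan2(-d[0],d[1])
print('yaw',an(v[1],v[0]),an(c[3],c[0]),an(c[2],c[1]),an(b[3],b[0]),an(b[2],b[1]), [np.arctan2(*(q-p)[1::-1]) for p,q in [(b[0],b[1]),(b[3],b[2]),(c[0],c[1]),(c[3],c[2])]])
print('widths',[np.linalg.norm(q-p) for p,q in [(c[0],c[1]),(c[3],c[2]),(c[0],c[3]),(c[1],c[2]),(b[0],b[1]),(v[0],v[1])]])
# bed edge lines
for l in ([(155,300),(163,460)],[(640,270),(630,450)]):
  pass
```

```text
[[0.5485 0.0786 0.088 ]
 [0.5823 0.0828 0.088 ]
 [0.5871 0.0365 0.088 ]
 [0.5534 0.033  0.088 ]] [0.5678 0.0577 0.088 ]
[[0.5655 0.0779 0.072 ]
 [0.57   0.0346 0.072 ]] [0.5678 0.0562 0.072 ]
[[0.5331 0.0708 0.053 ]
 [0.5987 0.0775 0.053 ]
 [0.6027 0.0417 0.053 ]
 [0.5369 0.0346 0.053 ]] [0.5678 0.0561 0.053 ]
yaw 0.10142105273964035 0.10817658627564557 0.10390534895173989 0.10458171565556361 0.11016450209237173 [np.float64(0.10168848717107574), np.float64(0.10868651161646824), np.float64(0.1246566019674444), np.float64(0.10182222445472153)]
widths [np.float64(0.03403776083161859), np.float64(0.03383473021539347), np.float64(0.04583597075912232), np.float64(0.046612310056418624), np.float64(0.06599776852740812), np.float64(0.04350548200621696)]
```

Run:
```python
from h import *
plan([((.5485,-.25,.25),.01)])
```

```text
-0.0115 0.0689 0.0037 -0.007 0.003 0.16; -0.0104 0.0691 0.0037 -0.007 0.003 0.16; -0.0093 0.0692 0.0038 -0.007 0.004 0.159; -0.0082 0.0694 0.0038 -0.007 0.003 0.16; -0.0071 0.0695 0.0039 -0.007 0.004 0.159
-0.006 0.0696 0.0039 -0.007 0.003 0.16
end [ 0.54851753 -0.25003402  0.25001721] 6
```

Emit:
arm_command(
  motion="-0.012 0.069 0.004 0 0 0.16; -0.01 0.069 0.004 0 0 0.16; -0.009 0.069 0.004 0 0 0.16; -0.008 0.069 0.004 0 0 0.16; -0.007 0.07 0.004 0 0 0.16",
)

```text
time: 9.22
position: [0.5547, -0.1921, 0.2503]
ee_rot: [-0.004, 1.0, 0.021, -0.001]
contact_force: [0.7, 0.6, -0.1]
finger_gap: 0.0849
```

Emit:
arm_command(
  motion="-0.006 0.07 0.004 0 0 0.16; 0 0 0 0 0 0; 0 0 0 0 0 0",
)

```text
time: 9.6
position: [0.5528, -0.2456, 0.2452]
ee_rot: [-0.005, 1.0, 0.013, -0.001]
contact_force: [-0.2, 0.4, 0.7]
finger_gap: 0.0852
```

```bash
python3 st.py 11
python3 - <<'E'
from h import *
np.set_printoptions(precision=4,suppress=True)
M=cm('wrist');np.savez('w11.npz',K=M[0],d=M[1],P=M[2])
T=cams.read_camera('top');S=cams.read_camera('scene')
cv2.imwrite('pics/t11.png',cv2.resize(T[180:250,105:195],None,fx=7,fy=7,interpolation=2))
cv2.imwrite('pics/s11.png',cv2.resize(S[190:270,370:460],None,fx=7,fy=7,interpolation=2))
for q in finder.silhouettes('wrist','thick_rod')[:4]:
  ys,xs=np.nonzero(q['pixels']); print(q['score'],q['centre'],cv2.minAreaRect(np.c_[xs,ys].astype(np.float32)))
E
```

```text
[ 0.5528 -0.2456  0.2452] [[ 0.9996  0.0269 -0.0029]
 [ 0.0269 -0.9996  0.0086]]
[ 0.3811 -0.462   0.0707] 0.08493385366175517 9.65
0.96 [281.6, 176.3] ((279.0, 178.0), (82.0, 38.0), 90.0)
0.89 [85.0, 96.7] ((84.36670684814453, 96.26397705078125), (90.87351989746094, 41.10945129394531), 64.35899353027344)
0.81 [267.6, 40.3] ((269.9457092285156, 38.64215850830078), (88.73041534423828, 41.79422378540039), 76.39945983886719)
0.77 [296.3, 284.4] ((297.3880310058594, 283.884033203125), (34.07767868041992, 67.52925109863281), 79.69515228271484)
```

View pics/w11.png

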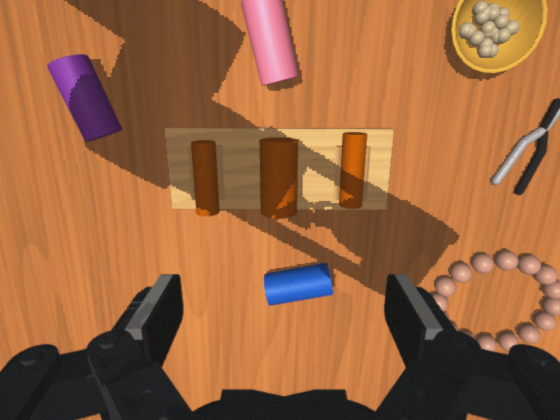

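View pics/t11.png

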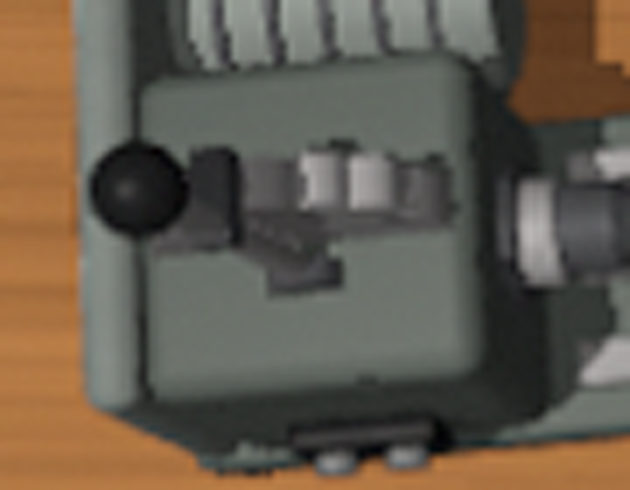

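View pics/s11.png

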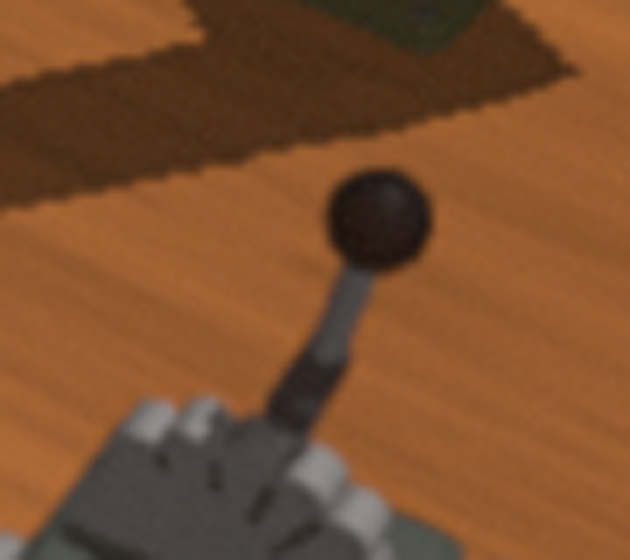

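Run:
```python
from h import *
np.set_printoptions(precision=4,suppress=True)
s=(370+380/7-.4,190+220/7-.4);t=(105+138/7-.4,180+188/7-.4)
b,e=tri([ray('scene',s),ray('top',t)]);print(s,t,b,e)
yaw=.105;uy=np.array([-np.sin(yaw),np.cos(yaw),0]);uz=np.array([0,0,1])
b0=np.array([.5364,.2142,.272])
for a0 in (-.54,-.18):
  p=b0-.125*(np.cos(a0)*uz+np.sin(a0)*uy)
  print(a0,p,(b-b0)@uy,np.arctan2((b-p)@uy,(b-p)[2]),np.hypot((b-p)@uy,(b-p)[2]))
  for a in (0,.18,.3,.54): print(a,proj('scene',p+.125*(np.cos(a)*uz+np.sin(a)*uy)),proj('top',p+.125*(np.cos(a)*uz+np.sin(a)*uy)))
```

```text
(423.8857142857143, 221.0285714285714) (124.31428571428572, 206.45714285714286) [0.5334 0.2506 0.2746] [np.float64(0.0003935871250204248), np.float64(0.0003935871250204506)]
-0.54 [0.5297 0.2781 0.1648] 0.036492664984308656 -0.24773950372903533 0.11326610723778292
0 [[440.6539 220.0284]] [[107.9472 206.3907]]
0.18 [[452.6238 225.6326]] [[ 97.0113 207.6782]]
0.3 [[460.2183 230.3066]] [[ 90.3757 208.7588]]
0.54 [[473.8021 241.5288]] [[ 79.2131 211.348 ]]
-0.18 [0.5341 0.2365 0.149 ] 0.036492664984308656 0.11192511454125649 0.1263655583157906
0 [[416.9284 218.1643]] [[131.666 206.178]]
0.18 [[428.3298 223.5714]] [[120.8068 207.4463]]
0.3 [[435.605  228.0877]] [[114.1589 208.5119]]
0.54 [[448.7278 238.948 ]] [[102.8246 211.0669]]
```

Run:
```python
from h import *
np.set_printoptions(precision=1,suppress=True)
yaw=.105;ux=np.array([np.cos(yaw),np.sin(yaw),0]);uy=np.array([-np.sin(yaw),np.cos(yaw),0]);uz=np.array([0,0,1])
p=np.array([.5341,.2365,.149])
f=lambda r,a,x:p+r*(np.cos(a)*uz+np.sin(a)*uy)+x*ux
T=cv2.imread('pics/t11.png');S=cv2.imread('pics/s11.png')
for r,col in((.05,(0,0,255)),(.06,(0,255,255))):
  for a in (-.72,-.36,0,.36,.72):
    for n,I,o in(('top',T,(105,180)),('scene',S,(370,190))):
      q=(proj(n,[f(r,a,.005),f(r,a,.025)])-o+.4)*7; cv2.line(I,tuple(q[0].astype(int).tolist()),tuple(q[1].astype(int).tolist()),col,2)
for a in (.11,.18):
    for n,I,o in(('top',T,(105,180)),('scene',S,(370,190))):
      q=(proj(n,[f(0,a,0),f(.125,a,0)])-o+.4)*7; cv2.line(I,tuple(q[0].astype(int).tolist()),tuple(q[1].astype(int).tolist()),(0,255,0) if a<.15 else (255,0,0),2)
cv2.imwrite('pics/ov.png',np.vstack([T[100:350],S[150:]])[:,:] if T.shape[1]==S.shape[1] else T)
```

```text
(no output)
```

View pics/ov.png

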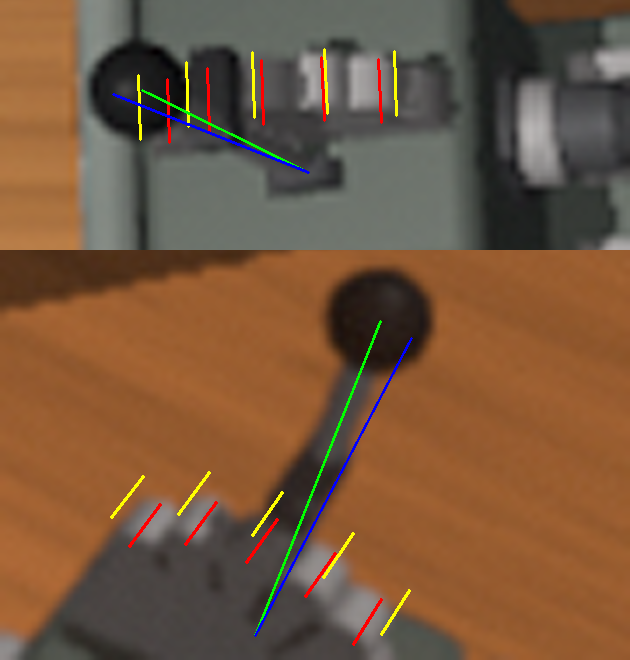

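The rod measurement looks good. The lever shows as in the third notch, but its angle measures only about 0.11 rad (ball moved 36.5 mm, against 44.7 expected). That is the edge of the tolerance, so I'll go back and nudge it home before fetching the rod.

Run:
```python
from h import *
plan([((.55,.13,.275),.105),((.541,.19,.247),.105)])
```

```text
0.0014 -0.0715 -0.005 -0.012 0.002 -0.11; 0.0022 -0.0715 -0.0051 -0.012 0.003 -0.11; 0.003 -0.0715 -0.0052 -0.012 0.002 -0.11; 0.0038 -0.0714 -0.0052 -0.012 0.003 -0.111; 0.0046 -0.0713 -0.0053 -0.012 0.002 -0.11
0.0053 -0.0713 -0.0054 -0.011 0.003 -0.111; 0.0062 -0.0712 -0.0055 -0.012 0.002 -0.11; -0.0018 -0.0404 0.0187 0 0 -0; -0.0018 -0.0405 0.0186 0 0 -0
end [0.54098876 0.1900339  0.24700662] 9
```

Emit:
arm_command(
  motion="0.002 -0.072 -0.005 0 0 -0.11; 0.002 -0.072 -0.005 0 0 -0.11; 0.003 -0.071 -0.005 0 0 -0.11; 0.004 -0.071 -0.005 0 0 -0.11; 0.005 -0.071 -0.005 0 0 -0.11",
  grip=0,
)

```text
time: 10.42
position: [0.5516, 0.0316, 0.2679]
ee_rot: [-0.004, 0.999, 0.043, 0.001]
contact_force: [0.6, 0.2, -0.0]
finger_gap: 0.0002
```

Emit:
arm_command(
  motion="0.005 -0.071 -0.005 0 0 -0.11; 0.006 -0.071 -0.005 0 0 -0.11; 0 0 0 0 0 0; 0 0 0 0 0 0",
)

```text
time: 10.92
position: [0.5474, 0.1497, 0.2784]
ee_rot: [-0.005, 0.998, 0.06, 0.003]
contact_force: [-0.3, 0.5, 0.4]
finger_gap: 0.0003
```

```bash
python3 st.py 12
python3 - <<'E'
from h import *
M=cm('wrist');np.savez('w12.npz',K=M[0],d=M[1],P=M[2])
p,R=pose();print(R.inv().apply(np.array([.5334,.2506,.2746])-p),R.as_matrix()[2])
print(proj('w',[.5334,.2506,.2746],M),proj('w',[.5325,.2588,.272],M))
plan([((.541,.2,.247),.105)])
E
```

```text
[0.5475 0.1496 0.2784] [[ 0.9928  0.1195  0.0045]
 [ 0.1194 -0.9928  0.0102]]
[-1.7859  1.0067  0.5591] -0.0003877695143470728 10.975
[-0.00193591 -0.1019585   0.00482051] [ 0.00568359 -0.00963683 -0.99993741]
[[281.01495366  34.9663291 ]] [[281.18432975  14.78028499]]
-0.0008 -0.0674 0.0426 -0.097 -0.056 0.147
end [0.54099041 0.19999969 0.24698439] 1
```

View pics/w12.png

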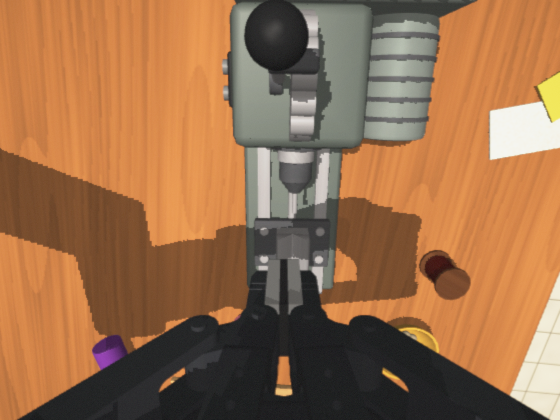

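Emit:
arm_command(
  motion="-0.001 -0.067 0.042 -0.1 -0.06 0.15; 0 0 0 0 0 0; 0 0 0 0 0 0",
)

```text
time: 11.35
position: [0.5422, 0.1966, 0.2475]
ee_rot: [0.001, 0.999, 0.049, 0.001]
contact_force: [0.2, 0.8, 0.4]
finger_gap: 0.0004
```

Emit:
arm_command(
  motion="0 -0.015 0 0 0 0; 0 -0.015 0 0 0 0; 0 0 0 0 0 0",
)

```text
time: 11.72
position: [0.5412, 0.2178, 0.2489]
ee_rot: [0.001, 0.999, 0.047, 0.002]
contact_force: [0.5, -0.0, -0.3]
finger_gap: 0.0002
```

```bash
python3 st.py 13 s; python3 -c "
from h import *
p,R=pose();print(R.as_matrix()[2],R.inv().apply(np.array([.5334,.2506,.2746])-p))"
```

```text
[0.5412 0.2173 0.2488] [[ 0.9955  0.0942  0.0039]
 [ 0.0942 -0.9955 -0.0019]]
[-0.0797  0.2748  0.4838] 0.00015182048779424816 11.825
[ 0.00373153  0.00225623 -0.99999049] [-0.00451895 -0.03385474 -0.02588247]
```

View pics/s13.png

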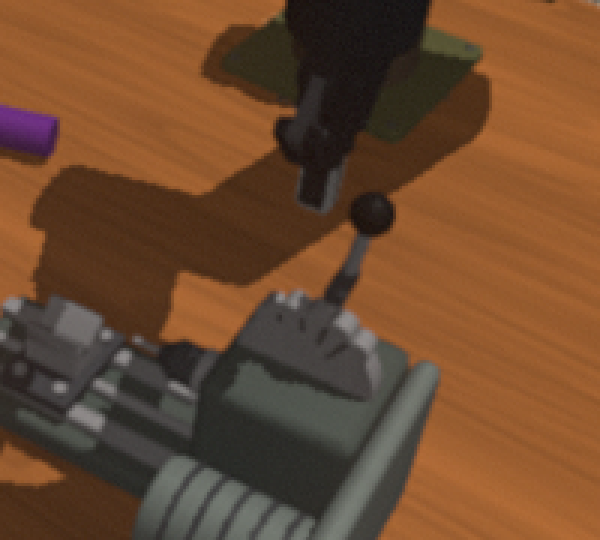

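Emit:
arm_command(
  motion="0 -0.013 0 0 0 0; 0 -0.01 0 0 0 0; 0 0 0 0 0 0",
)

```text
time: 12.2
position: [0.5395, 0.2354, 0.2489]
ee_rot: [0.001, 0.999, 0.047, 0.002]
contact_force: [-0.0, -0.3, 0.6]
finger_gap: 0.0003
```

```bash
python3 st.py 14 s; python3 -c "
from h import *
S=cams.read_camera('scene');cv2.imwrite('pics/s14z.png',cv2.resize(S[190:270,370:460],None,fx=7,fy=7,interpolation=2))"
```

```text
[0.5395 0.2351 0.2489] [[ 0.9956  0.0936  0.0041]
 [ 0.0936 -0.9956 -0.0018]]
[-0.6281  0.2368  0.1385] -6.107921203915077e-05 12.3
```

View pics/s14z.png

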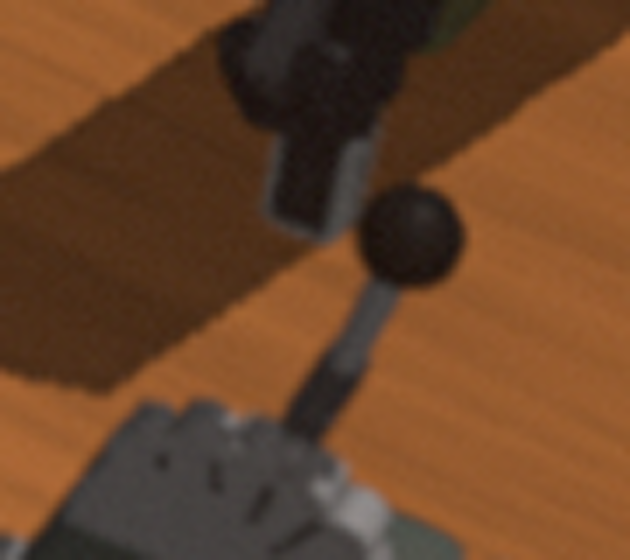

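Emit:
arm_command(
  motion="0.001 0.03 0 0 0 0; 0.001 0.06 -0.01 0 0 0; 0 0.06 -0.01 0 0 0; 0 0 0 0 0 0",
)

```text
time: 12.85
position: [0.5519, 0.1208, 0.2641]
ee_rot: [0.001, 0.999, 0.048, 0.002]
contact_force: [0.5, 0.9, 0.0]
finger_gap: 0.0001
```

```bash
python3 st.py 15; python3 -c "
from h import *
S=cams.read_camera('scene');cv2.imwrite('pics/s15z.png',cv2.resize(S[190:270,370:460],None,fx=7,fy=7,interpolation=2))
plan([((.5485,-.25,.25),.01)])"
```

```text
[0.5516 0.1222 0.2637] [[ 0.9954  0.0962  0.0033]
 [ 0.0962 -0.9954 -0.0006]]
[-1.0413  0.5435 -0.5597] 0.00021419633570633016 12.9
-0.0075 0.0707 0.0026 0.001 -0.004 0.125; -0.0066 0.0708 0.0026 0 -0.004 0.125; -0.0057 0.0709 0.0026 0.001 -0.004 0.125; -0.0048 0.0709 0.0026 0 -0.004 0.125; -0.0039 0.071 0.0026 0.001 -0.004 0.125
-0.0031 0.071 0.0025 0 -0.004 0.126; -0.0021 0.071 0.0026 0.001 -0.004 0.125
end [ 0.5485164  -0.24996825  0.24996913] 7
```

View pics/s15z.png

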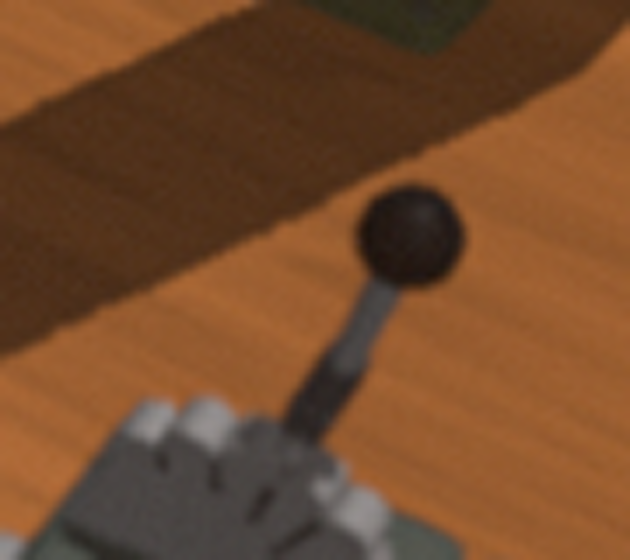

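Run:
```python
from h import *
np.set_printoptions(precision=4,suppress=True)
z=np.load('w11.npz');M=(z['K'],z['d'],z['P']);print(M[2][:3,3])
print([atz('w',p,.04,M) for p in ((279.2,141),(279,212),(279,177))])
print(atz('w',(279,216.5),.052,M),atz('w',(279,138.5),.06,M),atz('w',(279,138.5),.03,M))
# rack edges
print([atz('w',p,.01,M) for p in ((166,128.5),(393,129.5),(387,209.5),(172.5,208.5))])
for c in [(.5485,-.254,.04)]:
  for yw in (.0,.01,.02):
    u=np.array([-np.sin(yw),np.cos(yw),0]);print(yw,proj('w',[np.array(c)+.04*u,np.array(c)-.04*u],M))
i=cv2.imread('pics/w11.png')[110:230,150:410];cv2.imwrite('pics/w11z.png',cv2.resize(i,None,fx=3,fy=3,interpolation=2))
```

```text
[ 0.5504 -0.1658  0.4097]
[array([ 0.5462, -0.2168,  0.04  ]), array([ 0.5478, -0.2943,  0.04  ]), array([ 0.5469, -0.2548,  0.04  ])]
[ 0.548  -0.2952  0.052 ] [ 0.5462 -0.2116  0.06  ] [ 0.5458 -0.2156  0.03  ]
[array([ 0.4206, -0.2106,  0.01  ]), array([ 0.671 , -0.2049,  0.01  ]), array([ 0.6753, -0.2979,  0.01  ]), array([ 0.4213, -0.3038,  0.01  ])]
0.0 [[281.4671 138.329 ]
 [279.6184 211.7997]]
0.01 [[281.0783 138.3202]
 [279.9825 211.8077]]
0.02 [[280.6895 138.3153]
 [280.3467 211.8123]]
```

View pics/w11z.png

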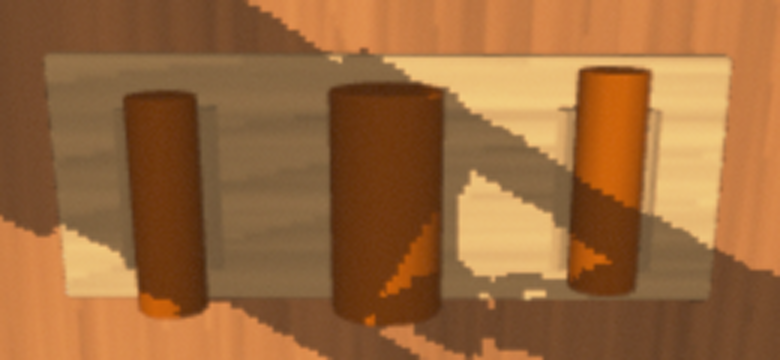

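Run:
```python
from h import *
np.set_printoptions(precision=1,suppress=True)
p,R=pose();M=cm('wrist')
for z in (-.05,-.04,-.03,-.02,-.01,0.0): print(z,proj('w',p+R.apply([[-.0425,-.011,z],[.0425,-.011,z],[.0425,.011,z]]),M).tolist())
i=cv2.imread('pics/w11.png')[250:400,90:480];cv2.imwrite('pics/w11f.png',cv2.resize(i,None,fx=2,fy=2,interpolation=2))
```

```text
-0.05 [[169.48357760778845, 288.33241354606577], [402.0487271411595, 288.4510261455904], [395.9738350219017, 338.35836750805265]]
-0.04 [[177.22835842851464, 274.586291816321], [394.01263845199304, 274.6896758467162], [388.7159942787571, 322.03143609194274]]
-0.03 [[183.98945849062534, 262.5865052513998], [386.99771533696514, 262.67743838214193], [382.33871671569614, 307.6859220902138]]
-0.02 [[189.94304121923508, 252.02024024156538], [380.8210007088156, 252.10086238600877], [376.6909828213039, 294.981918233367]]
-0.01 [[195.22558610994798, 242.64516479608702], [375.34076873739525, 242.7171512588842], [371.65442627983504, 283.65302945631186]]
0.0 [[199.94446472090686, 234.27064104003676], [370.4455322641901, 234.33532216490613], [367.1349643244288, 273.4875258935926]]
```

View pics/w11f.png

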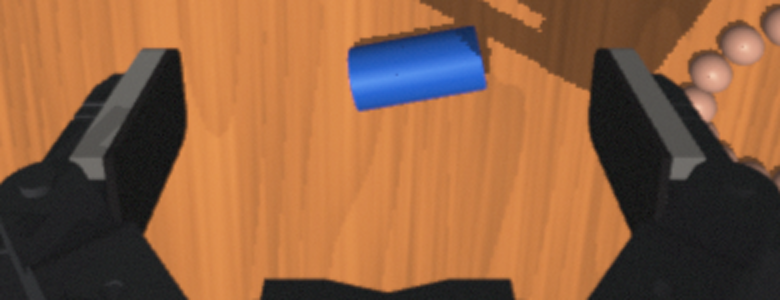

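Emit:
arm_command(
  motion="-0.008 0.071 0.003 0 0 0.12; -0.007 0.071 0.003 0 0 0.12; -0.006 0.071 0.003 0 0 0.12; -0.005 0.071 0.003 0 0 0.12; -0.004 0.071 0.003 0 0 0.12",
  grip=64,
)

```text
time: 13.58
position: [0.5515, -0.1398, 0.2502]
ee_rot: [-0.003, 1.0, 0.026, 0.002]
contact_force: [1.1, -0.1, 0.2]
finger_gap: 0.0641
```

Emit:
arm_command(
  motion="-0.004 0.071 0.003 0 0 0.1; -0.003 0.065 0.003 0 0 0.05; 0 0 0 0 0 0; 0 0 0 0 0 0",
)

```text
time: 14.08
position: [0.5527, -0.2434, 0.2429]
ee_rot: [-0.004, 1.0, 0.018, 0.002]
contact_force: [-0.0, -0.6, 1.5]
finger_gap: 0.0639
```

```bash
python3 st.py 16; python3 -c "
from h import *
print(pose()[1].as_matrix()[2])
plan([((.547,-.2545,.12),.022)])"
```

```text
[ 0.5527 -0.2433  0.2428] [[ 0.9993  0.0372  0.0029]
 [ 0.0372 -0.9993  0.0078]]
[-0.3235 -0.6098  0.1582] 0.06398263153505977 14.125
[ 0.00322726 -0.00766073 -0.99996545]
-0.0029 0.0053 0.0545 -0.026 -0.011 0.051; -0.0028 0.0052 0.0546 -0.025 -0.01 0.051; -0.0027 0.005 0.0546 -0.026 -0.011 0.05
end [ 0.54702142 -0.25446404  0.11998905] 3
```

View pics/w16.png

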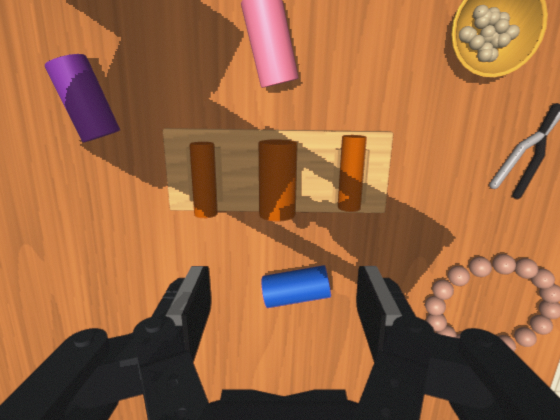

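Emit:
arm_command(
  motion="-0.003 0.005 0.054 -0.025 -0.01 0.05; -0.003 0.005 0.055 -0.025 -0.01 0.05; -0.003 0.005 0.055 -0.025 -0.01 0.05; 0 0 0 0 0 0",
)

```text
time: 14.62
position: [0.5498, -0.2472, 0.1195]
ee_rot: [0.0, 1.0, 0.016, 0.002]
contact_force: [0.0, 0.7, 0.3]
finger_gap: 0.0642
```

```bash
python3 st.py 17; python3 -c "
from h import *
S=cams.read_camera('scene');cv2.imwrite('pics/s17.png',cv2.resize(S[150:260,170:310],None,fx=5,fy=5,interpolation=2))
print(pose()[1].as_matrix()[2])
p,R=pose();M=cm('wrist')
for z in(-.04,-.03,-.02): print(proj('w',p+R.apply([0,0,z]),M),proj('scene',p+R.apply([0,0,z])))
print(proj('w',[[.547,-.2145,.04],[.547,-.2145,.06],[.547,-.2945,.06]],M))
plan([((.547,-.2545,.06),.022)])"
```

```text
[ 0.5517 -0.248   0.1216] [[ 0.9995  0.0311  0.0091]
 [ 0.0311 -0.9995 -0.0022]]
[-0.4383  0.7995  0.923 ] 0.06406611582252121 14.675
[ 0.01216811  0.00449767 -0.99991585]
[[285.32196272 298.74010674]] [[231.2176722  174.02240431]]
[[285.217162   285.51079173]] [[231.51249557 177.31515307]]
[[285.12461024 273.8281007 ]] [[231.80468458 180.57299191]]
[[276.04901182 155.27987583]
 [275.80121721 161.16083218]
 [273.10703412 271.16181557]]
-0.0047 0.0033 0.0421 0.022 -0.061 0.045; -0.0043 0.0034 0.0422 0.022 -0.061 0.044
end [ 0.54702297 -0.25449934  0.05999651] 2
```

View pics/w17.png

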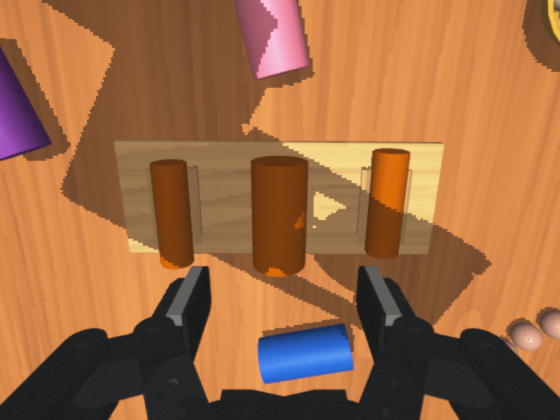

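View pics/s17.png

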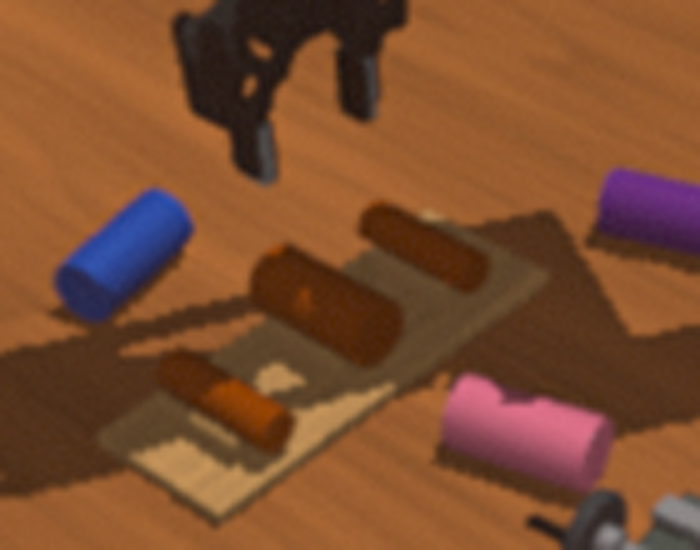

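Run:
```python
from h import *
np.set_printoptions(precision=4,suppress=True)
M=cm('wrist')
a=atz('w',(279.3,175),.045,M);b=atz('w',(278.7,255),.045,M);print(a,b,np.arctan2(-(a-b)[0],(a-b)[1]))
print('ends',atz('w',(279,273),.055,M),atz('w',(279,158),.06,M),atz('w',(279,168),.06,M))
print([atz('w',p,.01,M) for p in ((115,142),(442,143),(431,254),(130,253))])
plan([((.549,-.2545,.06),.022)])
```

```text
[ 0.5496 -0.2273  0.045 ] [ 0.5509 -0.2891  0.045 ] 0.0200162254293181
ends [ 0.5513 -0.2987  0.055 ] [ 0.549  -0.2124  0.06  ] [ 0.5492 -0.2189  0.06  ]
[array([ 0.4228, -0.2135,  0.01  ]), array([ 0.6758, -0.2069,  0.01  ]), array([ 0.683 , -0.3025,  0.01  ]), array([ 0.4241, -0.3081,  0.01  ])]
-0.0033 0.0033 0.0422 0.022 -0.061 0.045; -0.0031 0.0035 0.0421 0.022 -0.061 0.044
end [ 0.549  -0.2545  0.06  ] 2
```

Emit:
arm_command(
  motion="-0.003 0.005 0.042 0.02 -0.06 0.045; -0.003 0.005 0.042 0.02 -0.06 0.045; 0 0 0 0 0 0; 0 0 0 0 0 0",
)

```text
time: 15.22
position: [0.5588, -0.2589, 0.0705]
ee_rot: [0.005, 1.0, 0.013, 0.009]
contact_force: [-0.8, 0.2, 1.3]
finger_gap: 0.0641
```

```bash
python3 st.py 18; python3 -c "
from h import *
S=cams.read_camera('scene');cv2.imwrite('pics/s18.png',cv2.resize(S[150:260,170:310],None,fx=5,fy=5,interpolation=2))
print(pose()[1].as_matrix()[2])
plan([((.5495,-.256,.0),.021)])"
```

```text
[ 0.5588 -0.2589  0.0705] [[ 0.9995  0.0251  0.0187]
 [ 0.0252 -0.9996 -0.0097]]
[ 0.369   0.3766 -0.4875] 0.06426480007845142 15.275
[ 0.01813174  0.01004989 -0.9997851 ]
-0.0068 -0.0025 0.0467 0.05 -0.091 0.021; -0.0064 -0.0023 0.0468 0.05 -0.091 0.021
end [ 5.49526879e-01 -2.56007469e-01  7.89833211e-06] 2
```

View pics/w18.png

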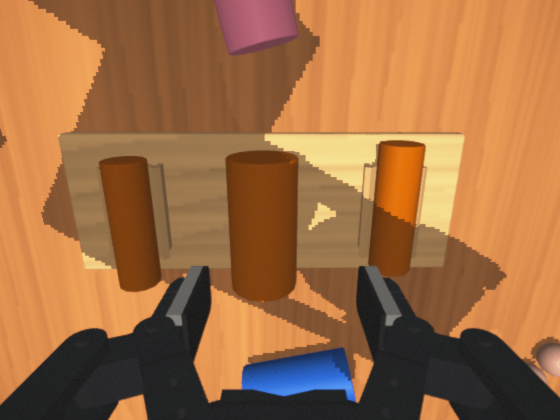

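View pics/s18.png

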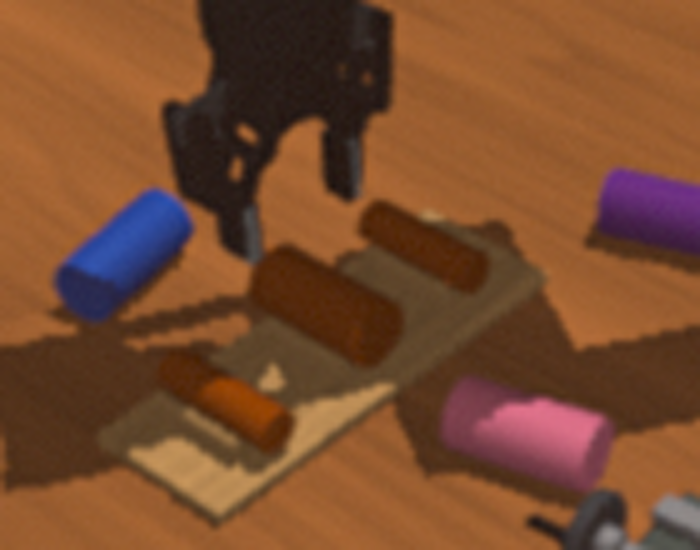

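Emit:
arm_command(
  motion="-0.012 -0.003 0 0.1 -0.18 0.04; 0 0 0 0 0 0; 0 0 0 0 0 0",
)

```text
time: 15.7
position: [0.5499, -0.2571, 0.0726]
ee_rot: [0.001, 1.0, 0.01, 0.001]
contact_force: [0.7, -0.8, -0.8]
finger_gap: 0.064
```

```bash
python3 -c "
from h import *
p,R=pose();print(p,R.as_matrix()[2])
plan([((.5495,-.256,.03),.021)],step=.02)"
```

```text
[ 0.54989061 -0.25713557  0.0726211 ] [ 0.00213763  0.00117679 -0.99999702]
-0.0002 -0.0005 0.0189 0.004 -0.007 -0; -0.0002 -0.0005 0.019 0.004 -0.007 -0; -0.0002 -0.0006 0.0189 0.004 -0.007 -0
end [ 0.54947745 -0.25597707  0.03001962] 3
```

Emit:
arm_command(
  motion="0 0 0.019 0 -0.01 0; 0 0 0.019 0 -0.01 0; 0 0 0.019 0 -0.01 0; 0 0 0 0 0 0; 0 0 0 0 0 0",
)

```text
time: 16.32
position: [0.5488, -0.2566, 0.025]
ee_rot: [-0.0, 1.0, 0.01, -0.002]
contact_force: [0.6, 0.0, -0.1]
finger_gap: 0.0639
```

```bash
python3 st.py 19; python3 -c "
from h import *
S=cams.read_camera('scene');cv2.imwrite('pics/s19.png',cv2.resize(S[150:260,170:310],None,fx=5,fy=5,interpolation=2))
print(pose()[1].as_matrix()[2])
M=cm('wrist')
plan([((.5495,-.256,-.002),.021)],step=.02)"
```

```text
[ 0.5487 -0.2566  0.0251] [[ 0.9998  0.0208 -0.0041]
 [ 0.0208 -0.9998  0.0006]]
[-0.3435  0.1522 -0.1139] 0.06437408426593771 16.375
[-3.62025798e-03 -3.57092842e-04 -9.99993383e-01]
0.0005 -0.0004 0.0183 -0.002 0.018 -0.001; 0.0004 -0.0004 0.0182 -0.002 0.018 -0
end [ 0.54948591 -0.25602844 -0.00197043] 2
```

View pics/w19.png

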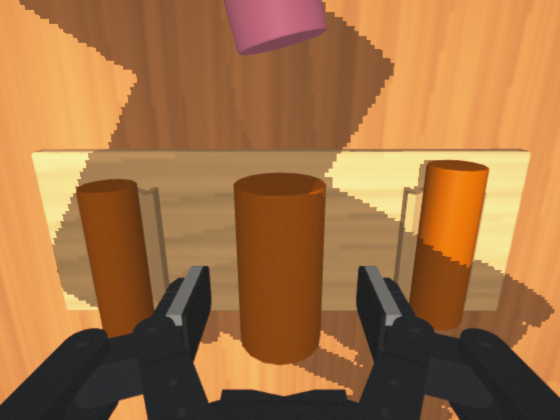

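View pics/s19.png

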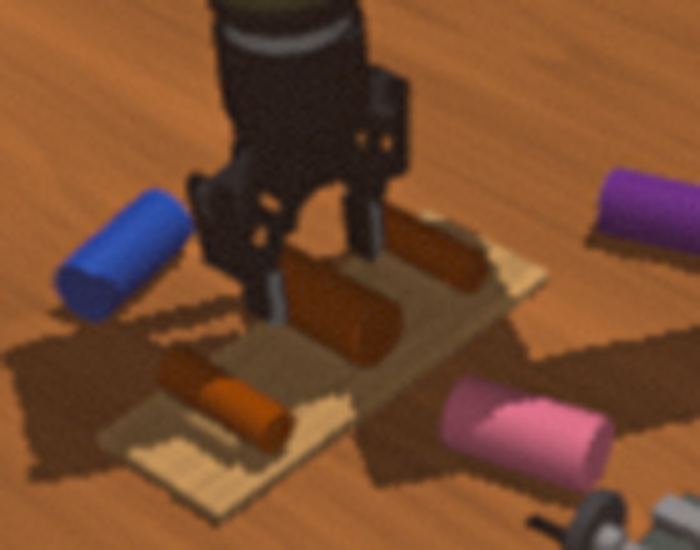

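Emit:
arm_command(
  motion="-0.001 0 0.018 0 0.02 0; 0 0 0.016 0 0.02 0; 0 0 0 0 0 0; 0 0 0 0 0 0",
)

```text
time: 16.92
position: [0.5484, -0.2569, -0.0013]
ee_rot: [0.0, 1.0, 0.01, 0.001]
contact_force: [0.8, 0.4, -0.3]
finger_gap: 0.0637
```

```bash
python3 st.py 20; python3 -c "
from h import *
S=cams.read_camera('scene');cv2.imwrite('pics/s20.png',cv2.resize(S[150:260,170:310],None,fx=5,fy=5,interpolation=2))
print(pose()[1].as_matrix()[2])"
```

```text
[ 0.5483 -0.2568 -0.0013] [[ 0.9998  0.0208  0.0016]
 [ 0.0208 -0.9998 -0.0002]]
[-0.7301  0.1635  0.2552] 0.06406182270778518 16.975
[ 1.96265936e-03  4.03680920e-04 -9.99997993e-01]
```

View pics/w20.png

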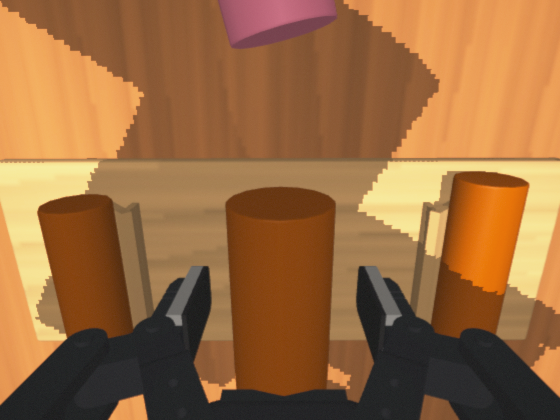

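View pics/s20.png

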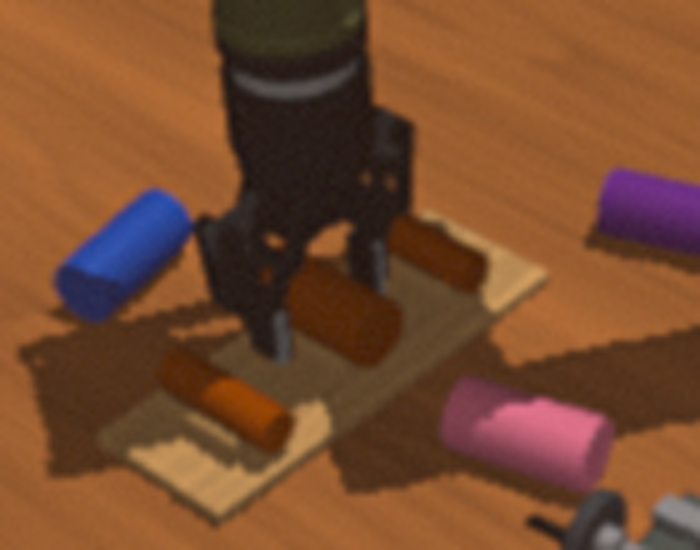

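Emit:
arm_command(
  motion="0 0 0.006 0 0 0; 0 0 0 0 0 0",
)

```text
time: 17.27
position: [0.5489, -0.2571, -0.0054]
ee_rot: [0.0, 1.0, 0.01, 0.001]
contact_force: [0.5, -0.1, -0.7]
finger_gap: 0.0643
```

Emit:
arm_command(
  motion="0 0 0 0 0 0; 0 0 0 0 0 0; 0 0 0 0 0 0; 0 0 0 0 0 0",
  grip=30,
)

```text
time: 17.77
position: [0.5473, -0.257, -0.005]
ee_rot: [0.0, 1.0, 0.011, 0.0]
contact_force: [-1.0, -0.1, -0.7]
finger_gap: 0.0388
```

Emit:
arm_command(
  motion="0 0 -0.02 0 0 0; 0 0 -0.03 0 0 0; 0 0 -0.04 0 0 0; 0 0 0 0 0 0",
)

```text
time: 18.27
position: [0.549, -0.2571, 0.0661]
ee_rot: [0.001, 1.0, 0.011, 0.002]
contact_force: [0.1, 0.4, -2.0]
finger_gap: 0.0388
```

```bash
python3 st.py 21; python3 -c "
from h import *
S=cams.read_camera('scene');cv2.imwrite('pics/s21.png',cv2.resize(S[150:260,170:310],None,fx=5,fy=5,interpolation=2))
print(pose()[1].as_matrix()[2])"
```

```text
[ 0.5477 -0.2564  0.0646] [[ 0.9998  0.0211  0.0004]
 [ 0.0211 -0.9998  0.0005]]
[-0.0231 -0.4627 -1.593 ] 0.03897028408803966 18.325
[-0.00185112 -0.00169216 -0.99999685]
```

View pics/w21.png

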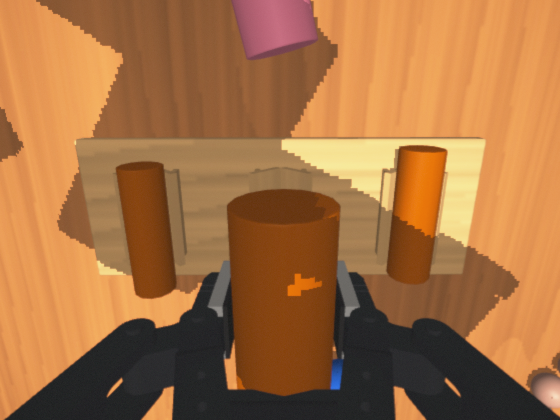

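View pics/s21.png

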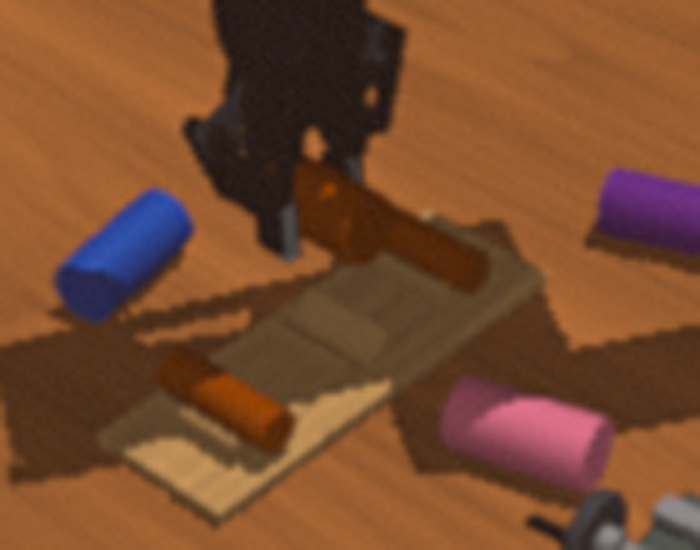

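Run:
```python
from h import *
np.set_printoptions(precision=4,suppress=True)
p,R=pose();M=cm('wrist')
for yo in (-.045,-.04,-.035,-.03): print(yo,[proj('w',p+R.apply([x,yo,z]),M)[0].round(1).tolist() for x,z in((0,-.065),(0,-.025),(-.02,-.045),(.02,-.045))], proj('scene',p+R.apply([0,yo,-.045])))
i=cv2.imread('pics/w21.png')[170:290,200:370];cv2.imwrite('pics/w21z.png',cv2.resize(i,None,fx=4.5,fy=4.5,interpolation=2))
```

```text
-0.045 [[286.0, 215.0], [285.4, 180.7], [228.3, 195.3], [343.1, 195.3]] [[245.2195 196.1548]]
-0.04 [[286.0, 230.7], [285.4, 192.7], [229.0, 208.8], [342.3, 208.9]] [[243.813  195.4014]]
-0.035 [[285.9, 245.9], [285.4, 204.4], [229.6, 222.0], [341.6, 222.1]] [[242.4129 194.6515]]
-0.03 [[285.9, 260.7], [285.3, 215.8], [230.3, 234.9], [340.9, 235.0]] [[241.0194 193.9051]]
```

View pics/w21z.png

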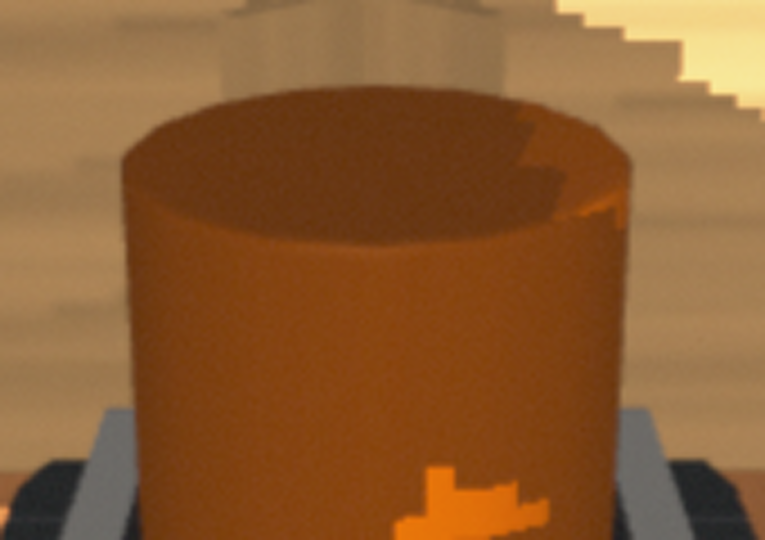

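```bash
python3 -c "
from h import *
plan([((.549,-.24,.12),.021),((.555,-.15,.19),.05),((.5688,.0548,.19),.105)],step=.055)"
```

```text
0.0017 -0.0107 -0.0377 -0.008 0.009 0.001; 0.0017 -0.0106 -0.0377 -0.009 0.01 0; 0.0035 -0.0399 -0.0311 0 -0 -0.097; 0.0039 -0.0399 -0.0311 0 -0 -0.096; 0.0043 -0.0399 -0.0312 0 -0 -0.097
0.008 -0.0679 0 0 -0 -0.137; 0.0089 -0.0678 0 0 -0 -0.138; 0.0099 -0.0677 0 0 -0 -0.137; 0.0108 -0.0676 0 0 -0 -0.138
end [0.56879383 0.05477394 0.19001696] 9
```

Emit:
arm_command(
  motion="0.002 -0.011 -0.038 0 0 0; 0.002 -0.011 -0.038 0 0 0; 0.004 -0.04 -0.031 0 0 -0.1; 0.004 -0.04 -0.031 0 0 -0.1; 0.004 -0.04 -0.031 0 0 -0.1",
)

```text
time: 19.0
position: [0.5508, -0.1463, 0.1844]
ee_rot: [-0.005, 1.0, 0.024, -0.009]
contact_force: [-0.5, -0.2, -1.7]
finger_gap: 0.0383
```

Emit:
arm_command(
  motion="0.008 -0.068 0 0 0 -0.14; 0.009 -0.068 0 0 0 -0.14; 0.01 -0.068 0 0 0 -0.14; 0.011 -0.05 0 0 0 -0.14; 0 0 0 0 0 0",
)

```text
time: 19.62
position: [0.5644, 0.0535, 0.1814]
ee_rot: [-0.006, 0.998, 0.053, -0.012]
contact_force: [0.1, -1.2, -0.9]
finger_gap: 0.0386
```

```bash
python3 st.py 22; python3 -c "
from h import *
print(pose()[1].as_matrix()[2])
plan([((.5688,.0548,.13),.105)],step=.025)"
```

```text
[0.564  0.0521 0.1812] [[ 0.9941  0.1054 -0.0261]
 [ 0.1056 -0.9944  0.0095]]
[-0.8652 -0.2585 -0.4928] 0.03866383110717175 19.675
[-0.02499376 -0.01220792 -0.99961306]
0.0028 -0.0007 0.0227 -0.041 0.083 0.002; 0.0027 -0.0008 0.0227 -0.041 0.084 0.003; 0.0024 -0.0009 0.0227 -0.04 0.083 0.002
end [0.56878169 0.05482919 0.13002268] 3
```

View pics/w22.png

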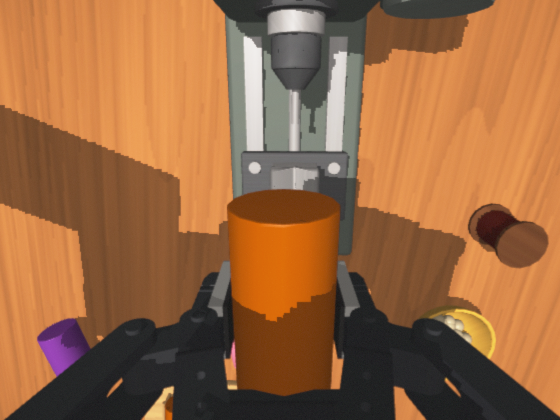

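Holding the rod above the V; it is tilted 0.026 rad. I'll straighten it first, then descend slowly.

Emit:
arm_command(
  motion="0.006 -0.003 0 -0.12 0.25 0; 0 0 0.022 0 0 0; 0 0 0.022 0 0 0; 0 0 0 0 0 0; 0 0 0 0 0 0",
)

```text
time: 20.3
position: [0.5677, 0.05, 0.146]
ee_rot: [0.001, 0.999, 0.05, 0.001]
contact_force: [-0.5, -0.2, -2.0]
finger_gap: 0.0385
```

```bash
python3 st.py 23; python3 -c "
from h import *
np.set_printoptions(precision=4,suppress=True)
print(pose()[1].as_matrix()[2])
M=cm('wrist');np.savez('w23.npz',K=M[0],d=M[1],P=M[2])
S=[.568,.0562,0];y=.105;ux=np.array([np.cos(y),np.sin(y),0]);uy=np.array([-np.sin(y),np.cos(y),0])
S=np.array(S)
print('bolts pred',proj('w',[S+ux*s*.033+uy*.018+[0,0,.053] for s in(-1,1)],M),'chuck axis',proj('w',[S+uy*.06+[0,0,.1],S+uy*.08+[0,0,.1]],M))
plan([((.5688,.0548,.085),.105)],step=.02)"
```

```text
[0.5675 0.0501 0.146 ] [[ 0.9951  0.0993  0.0011]
 [ 0.0993 -0.9951 -0.0029]]
[-0.9455  0.6008 -1.6051] 0.03849383744841739 20.35
[ 0.0008  0.0029 -1.    ]
bolts pred [[240.9395 167.7501]
 [330.8556 167.2687]] chuck axis [[286.2122 113.5129]
 [286.1086  76.2885]]
0.0006 -0.0016 0.0203 0.007 -0.002 -0.014; 0.0006 -0.0016 0.0203 0.007 -0.002 -0.014; 0.0005 -0.0015 0.0204 0.008 -0.002 -0.014; 0.0006 -0.0015 0.0203 0.007 -0.002 -0.013
end [0.5688 0.0548 0.085 ] 4
```

View pics/w23.png

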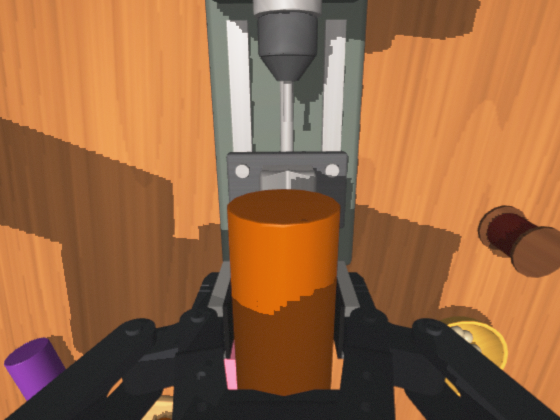

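```bash
python3 -c "
from h import *
plan([((.5698,.0535,.075),.105)],step=.02)"
```

```text
0.0008 -0.0011 0.0237 0.007 -0.002 -0.014; 0.0009 -0.0011 0.0237 0.007 -0.002 -0.014; 0.0009 -0.0011 0.0236 0.008 -0.002 -0.014; 0.0008 -0.0011 0.0237 0.007 -0.002 -0.013
end [0.5697838  0.05349501 0.07498378] 4
```

Emit:
arm_command(
  motion="0.001 -0.001 0.023 0 0 -0.02; 0.001 -0.001 0.023 0 0 -0.02; 0.001 -0.001 0.023 0 0 -0.02; 0 0 0 0 0 0; 0 0 0 0 0 0",
)

```text
time: 20.98
position: [0.5738, 0.0512, 0.0978]
ee_rot: [0.002, 0.999, 0.052, 0.005]
contact_force: [-0.1, -0.1, -1.4]
finger_gap: 0.0389
```

```bash
python3 st.py 24; python3 -c "
from h import *
S=cams.read_camera('scene');cv2.imwrite('pics/s24.png',cv2.resize(S[170:300,260:400],None,fx=4.5,fy=4.5,interpolation=2))
print(pose()[1].as_matrix()[2])
plan([((.5698,.0535,.065),.105)],step=.015)"
```

```text
[0.5737 0.0513 0.0978] [[ 0.9946  0.1034  0.0106]
 [ 0.1034 -0.9946 -0.0031]]
[ 0.2332  0.1981 -1.9305] 0.03835291414422643 21.025
[ 0.01037154  0.00411375 -0.99993775]
-0.0018 -0.0012 0.0146 0.014 -0.035 -0.004; -0.0017 -0.0012 0.0145 0.014 -0.034 -0.004; -0.0016 -0.0012 0.0146 0.013 -0.035 -0.005
end [0.56979554 0.05353321 0.06498818] 3
```

View pics/s24.png

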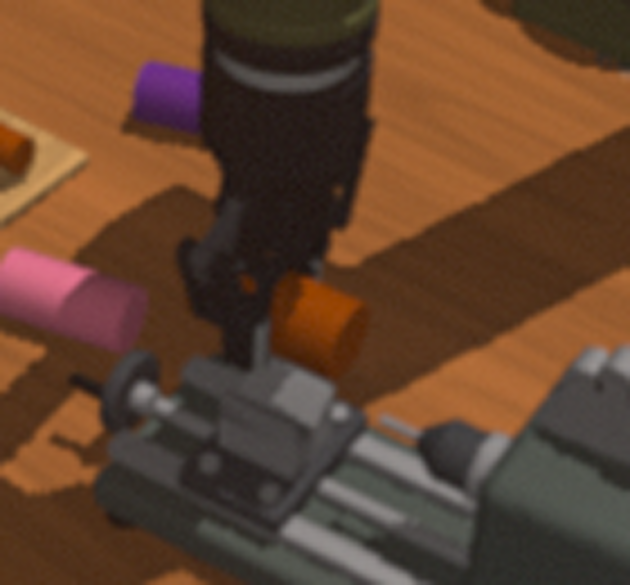

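View pics/w24.png

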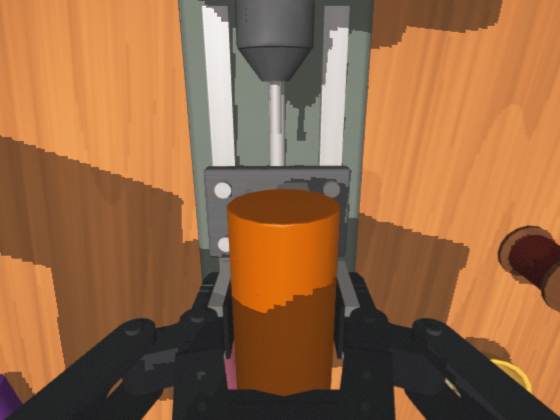

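Emit:
arm_command(
  motion="-0.005 -0.003 0 0.04 -0.1 0; 0 0 0 0 0 0; 0 0 0.012 0 0 0; 0 0 0.012 0 0 0; 0 0 0 0 0 0",
)

```text
time: 21.7
position: [0.5699, 0.0533, 0.0797]
ee_rot: [-0.0, 0.999, 0.052, 0.001]
contact_force: [-0.3, -0.7, -2.1]
finger_gap: 0.0387
```

```bash
python3 st.py 25; python3 -c "
from h import *
np.set_printoptions(precision=4,suppress=True)
S=cams.read_camera('scene');cv2.imwrite('pics/s25.png',cv2.resize(S[170:300,260:400],None,fx=4.5,fy=4.5,interpolation=2))
print(pose()[1].as_matrix()[2]);M=cm('wrist')
np.savez('w25.npz',K=M[0],d=M[1],P=M[2])
S=np.array([.569,.055,0]);y=.105;ux=np.array([np.cos(y),np.sin(y),0]);uy=np.array([-np.sin(y),np.cos(y),0])
print('bolts pred',proj('w',[S+ux*s*.033+uy*.018+[0,0,.053] for s in(-1,1)],M),'axis',proj('w',[S+uy*.06+[0,0,.1],S+uy*.08+[0,0,.1]],M))
plan([((.5698,.0535,.062),.105)],step=.015)"
```

```text
[0.5702 0.0533 0.08  ] [[ 0.9946  0.1036  0.0021]
 [ 0.1036 -0.9946  0.0001]]
[-0.3683 -0.2791 -1.3597] 0.03862512270472604 21.75
[ 0.003   0.0002 -1.    ]
bolts pred [[223.7689 200.724 ]
 [340.8656 200.5115]] axis [[282.0524 136.7414]
 [281.9294  84.0639]]
-0.0005 -0.0002 0.0123 0.001 -0.015 -0.006; -0.0005 -0.0002 0.0123 0.001 -0.015 -0.006
end [0.5698 0.0535 0.062 ] 2
```

View pics/w25.png

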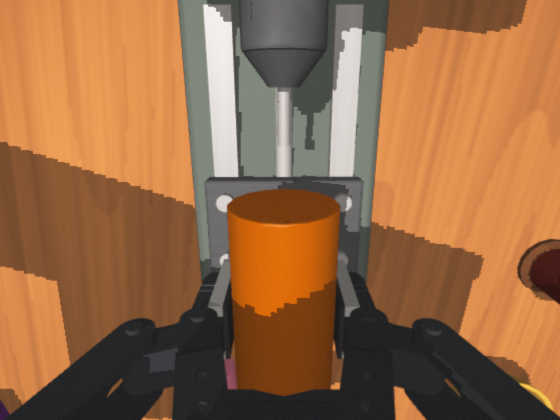

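View pics/s25.png

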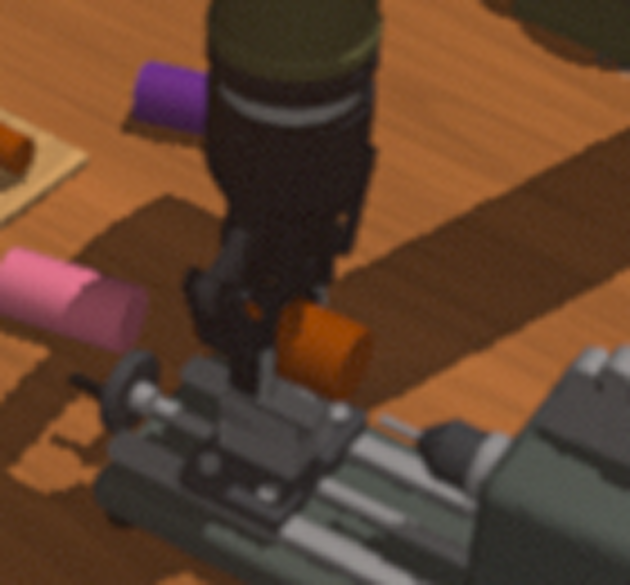

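Emit:
arm_command(
  motion="0 -0.001 0.01 0 -0.02 -0.01; 0 0 0.01 0 -0.01 0; 0 0 0 0 0 0; 0 0 0 0 0 0",
)

```text
time: 22.3
position: [0.5708, 0.0541, 0.0644]
ee_rot: [0.0, 0.999, 0.052, 0.0]
contact_force: [0.5, 0.1, -1.4]
finger_gap: 0.0384
```

```bash
python3 st.py 26; python3 -c "
from h import *
S=cams.read_camera('scene');cv2.imwrite('pics/s26.png',cv2.resize(S[170:300,260:400],None,fx=4.5,fy=4.5,interpolation=2))
print(pose()[1].as_matrix()[2])"
```

```text
[0.5707 0.0541 0.0644] [[ 0.9945  0.1047 -0.0001]
 [ 0.1047 -0.9945 -0.0002]]
[-0.4948 -0.3626 -2.1437] 0.038512135859781534 22.35
[ 1.58316701e-04  1.62353488e-04 -9.99999974e-01]
```

View pics/s26.png

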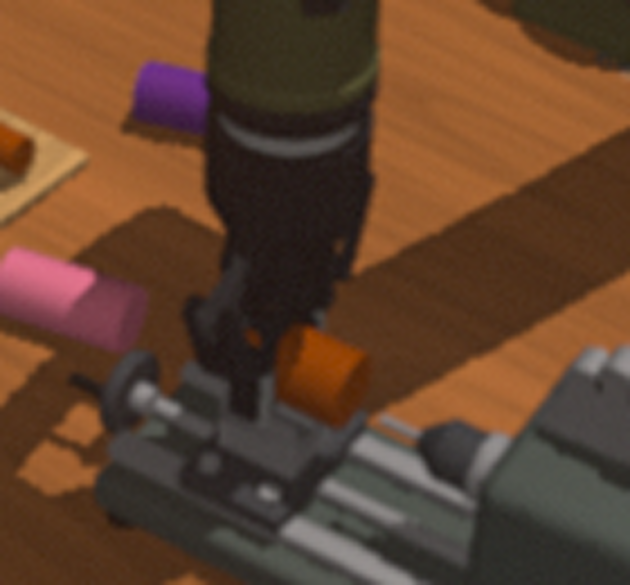

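View pics/w26.png

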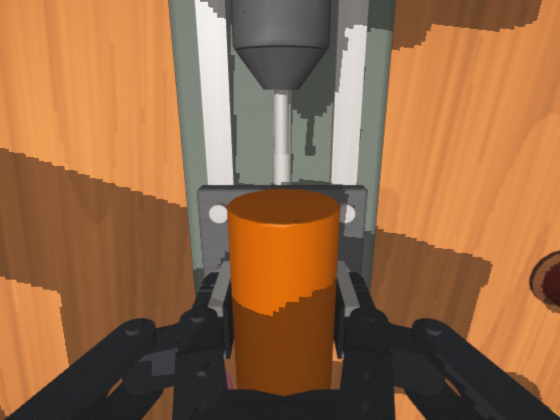

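Emit:
arm_command(
  motion="-0.001 0 0.005 0 0 0; 0 0 0 0 0 0; 0 0 0 0 0 0",
)

```text
time: 22.78
position: [0.5703, 0.054, 0.0609]
ee_rot: [0.0, 0.999, 0.052, 0.0]
contact_force: [-0.7, -0.3, -0.9]
finger_gap: 0.038
```

Emit:
arm_command(
  motion="0 0 0.005 0 0 0; 0 0 0 0 0 0; 0 0 0 0 0 0",
)

```text
time: 23.15
position: [0.5703, 0.054, 0.0569]
ee_rot: [0.0, 0.999, 0.052, 0.001]
contact_force: [0.5, -1.0, -0.7]
finger_gap: 0.0385
```

Emit:
arm_command(
  motion="0 0 0.003 0 0 0; 0 0 0 0 0 0; 0 0 0 0 0 0",
)

```text
time: 23.52
position: [0.5702, 0.054, 0.0548]
ee_rot: [0.0, 0.999, 0.052, 0.0]
contact_force: [-1.1, 0.9, -0.3]
finger_gap: 0.0386
```

```bash
python3 -c "
from h import *
for i in range(1): print(robot.observe()['contact_force'],pose()[0])
S=cams.read_camera('scene');cv2.imwrite('pics/s27.png',cv2.resize(S[170:300,260:400],None,fx=4.5,fy=4.5,interpolation=2))
print(robot.observe()['contact_force'],robot.observe()['torque'])"
```

```text
[-1.13156023  0.86196623 -0.28575569] [0.57017593 0.0540168  0.0548175 ]
[-1.28247441  0.14456535 -0.40294982] [ 0.0239405   0.06312883 -0.02736757]
```

View pics/s27.png

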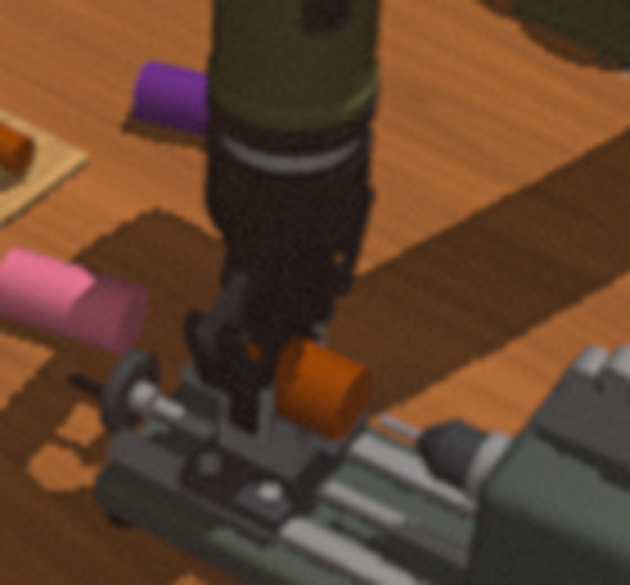

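Emit:
arm_command(
  motion="0 0 0 0 0 0; 0 0 0 0 0 0; 0 0 0 0 0 0; 0 0 0 0 0 0",
  grip=60,
)

```text
time: 24.08
position: [0.5712, 0.0541, 0.0553]
ee_rot: [0.0, 0.999, 0.052, 0.001]
contact_force: [-1.0, -0.2, -0.6]
finger_gap: 0.0604
```

```bash
python3 st.py 28; python3 -c "
from h import *
S=cams.read_camera('scene');cv2.imwrite('pics/s28.png',cv2.resize(S[170:300,260:400],None,fx=4.5,fy=4.5,interpolation=2))
print(pose()[1].as_matrix()[2])"
```

```text
[0.5712 0.0541 0.0553] [[ 0.9945  0.1046  0.0029]
 [ 0.1046 -0.9945 -0.0001]]
[ 0.7579 -0.184   0.8598] 0.05985754186118585 24.125
[ 2.78521254e-03  3.89410418e-04 -9.99996045e-01]
```

View pics/s28.png

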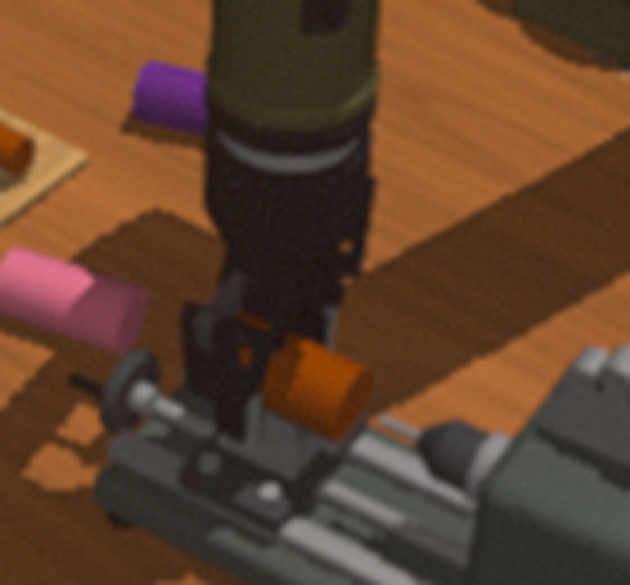

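View pics/w28.png

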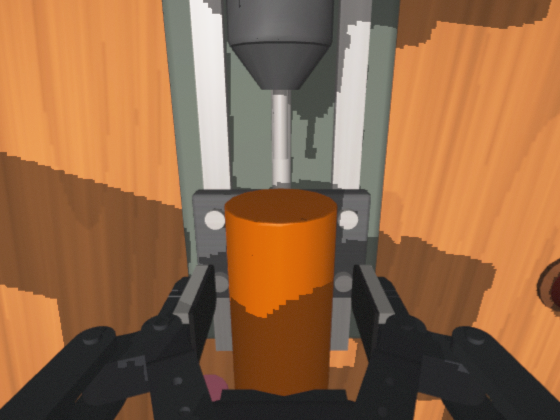

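Emit:
arm_command(
  motion="0 0 -0.03 0 0 0; 0 0 -0.03 0 0 0; 0 0 -0.03 0 0 0; 0 0 -0.025 0 0 0; 0 0 0 0 0 0",
)

```text
time: 24.8
position: [0.5703, 0.0541, 0.1432]
ee_rot: [0.0, 0.999, 0.052, 0.0]
contact_force: [-0.9, -0.7, -0.9]
finger_gap: 0.0601
```

```bash
python3 st.py 29; python3 -c "
from h import *
np.set_printoptions(precision=4,suppress=True)
S=cams.read_camera('scene');cv2.imwrite('pics/s29.png',cv2.resize(S[170:300,260:400],None,fx=4.5,fy=4.5,interpolation=2))
M=cm('wrist');np.savez('w29.npz',K=M[0],d=M[1],P=M[2])
print(pose()[1].as_matrix()[2])
S=np.array([.5695,.0545,0]);y=.105;ux=np.array([np.cos(y),np.sin(y),0]);uy=np.array([-np.sin(y),np.cos(y),0])
print('rod corners pred',proj('w',[S+ux*.02*s+uy*.04*t+[0,0,.1] for s in(-1,1) for t in (-1,1)],M),'bolts',proj('w',[S+ux*s*.033+uy*t*.018+[0,0,.053] for s in(-1,1) for t in (-1,1)],M))
for q in finder.silhouettes('wrist','thick_rod')[:2]: print(q['score'],q['centre'])
"
```

```text
[0.5694 0.054  0.1422] [[ 0.9945  0.1045 -0.0011]
 [ 0.1045 -0.9945 -0.0002]]
[ 0.4085  0.5063 -0.0623] 0.05993942854883597 24.85
[-0.003  -0.0001 -1.    ]
rod corners pred [[255.6684 280.5726]
 [252.2431 159.6266]
 [316.8423 280.6792]
 [320.928  159.6612]] bolts [[242.6211 222.9587]
 [240.8104 176.8238]
 [329.5454 223.0588]
 [331.5797 176.8854]]
0.81 [24.0, 363.2]
0.57 [284.8, 218.3]
```

View pics/w29.png

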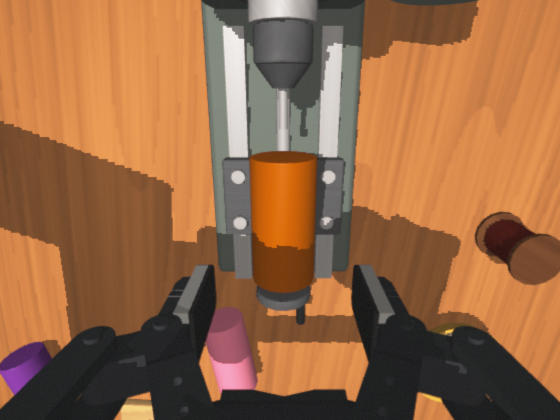

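View pics/s29.png

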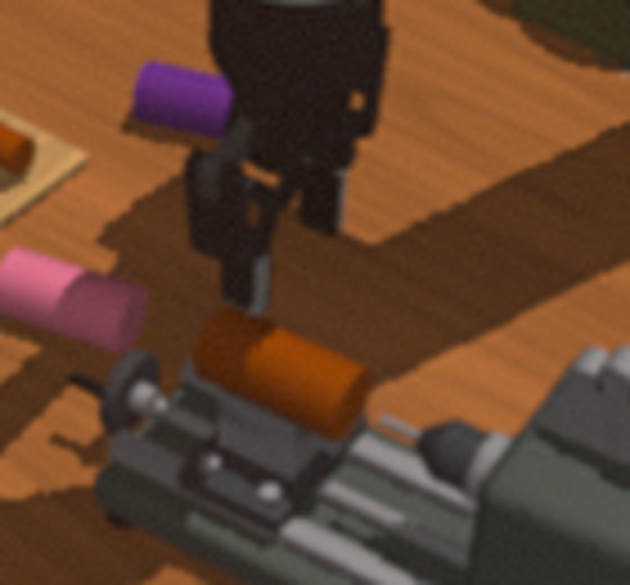

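Rod is seated, centred between the bolts, level. Now close the fingers, line up and press from above.

Emit:
arm_command(
  motion="-0.002 0 0 0 0 0; 0 0 0 0 0 0; 0 0 0 0 0 0; 0 0 0.015 0 0 0; 0 0 0 0 0 0",
  grip=0,
)

```text
time: 25.58
position: [0.5645, 0.0537, 0.1258]
ee_rot: [-0.0, 0.999, 0.052, -0.005]
contact_force: [0.2, 0.2, 0.3]
finger_gap: -0.0002
```

```bash
python3 st.py 30; python3 -c "
from h import *
np.set_printoptions(precision=4,suppress=True)
S=cams.read_camera('scene');cv2.imwrite('pics/s30.png',cv2.resize(S[170:300,260:400],None,fx=4.5,fy=4.5,interpolation=2))
print(pose()[1].as_matrix()[2])
p,R=pose();M=cm('wrist');print([proj('w',p+R.apply([0,0,z]),M) for z in(-.022,.03)])
"
```

```text
[0.5651 0.0538 0.1264] [[ 0.9945  0.1045 -0.0085]
 [ 0.1045 -0.9945 -0.0003]]
[0.7931 0.1453 0.4112] 8.913345013250044e-05 25.625
[-0.0077 -0.0005 -1.    ]
[array([[285.317 , 276.2313]]), array([[284.9217, 231.4124]])]
```

View pics/w30.png

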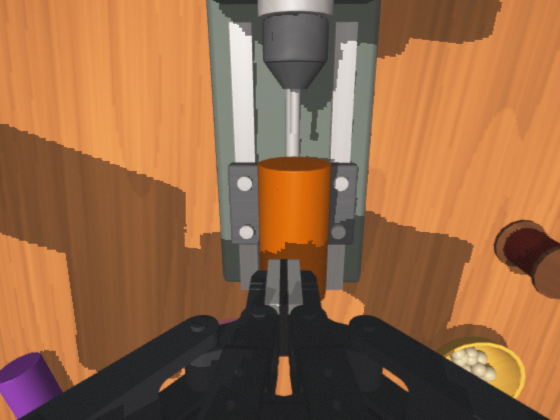

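View pics/s30.png

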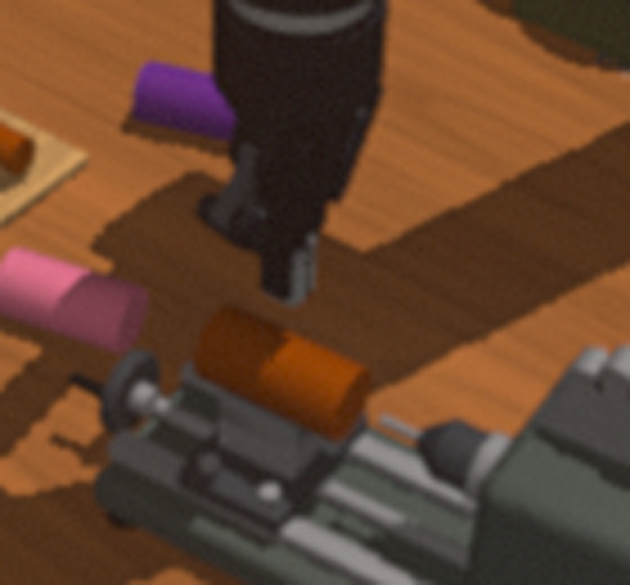

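```bash
python3 -c "
from h import *
np.set_printoptions(precision=4,suppress=True)
z=np.load('w29.npz');A=(z['K'],z['d'],z['P']);M=cm('wrist')
print(atz('w',(283.7,180),.1,A),atz('w',(283.7,240),.1,A));print(atz('w',(294,180),.1,M),atz('w',(293,230),.1,M))
print(pose()[0],A[2],M[2])
plan([((.568,.0542,.106),.105)],step=.02)
"
```

```text
[0.5649 0.082  0.1   ] [0.569  0.0434 0.1   ]
[0.5669 0.0861 0.1   ] [0.5697 0.0564 0.1   ]
[0.5655 0.0538 0.1268] [[ 0.9945  0.1003  0.0297  0.5599]
 [ 0.1046 -0.9427 -0.3169  0.1347]
 [-0.0038  0.3183 -0.948   0.3051]
 [ 0.      0.      0.      1.    ]] [[ 0.9945  0.1018  0.0251  0.5575]
 [ 0.1045 -0.9427 -0.317   0.1345]
 [-0.0086  0.3179 -0.9481  0.2906]
 [ 0.      0.      0.      1.    ]]
0.0018 -0.0001 0.0139 -0.002 0.039 -0.002; 0.0017 -0.0001 0.0139 -0.003 0.038 -0.001
end [0.568  0.0542 0.106 ] 2
```

Emit:
arm_command(
  motion="0.005 0 0 0 0.08 0; 0 0 0 0 0 0; 0 0 0.008 0 0 0; 0 0 0.008 0 0 0; 0 0 0 0 0 0",
)

```text
time: 26.3
position: [0.57, 0.0542, 0.1144]
ee_rot: [-0.0, 0.999, 0.052, 0.001]
contact_force: [0.4, -0.2, 0.9]
finger_gap: -0.0002
```

```bash
python3 st.py 31; python3 -c "
from h import *
np.set_printoptions(precision=4,suppress=True)
S=cams.read_camera('scene');cv2.imwrite('pics/s31.png',cv2.resize(S[170:300,260:400],None,fx=4.5,fy=4.5,interpolation=2))
print(pose()[1].as_matrix()[2])
p,R=pose();M=cm('wrist');print([proj('w',p+R.apply([0,0,z]),M) for z in(-.022,.03)],proj('w',[[.569,.0545,.12],[.565,.0943,.12]],M))
"
```

```text
[0.5701 0.0542 0.1147] [[ 0.9945  0.1045  0.0023]
 [ 0.1045 -0.9945  0.0006]]
[0.368  0.9992 0.3348] 0.00012732475251136456 26.35
[ 0.0029 -0.0003 -1.    ]
[array([[285.3233, 276.1727]]), array([[284.9261, 231.3736]])] [[282.5198 258.0901]
 [282.8559 179.5394]]
```

View pics/w31.png

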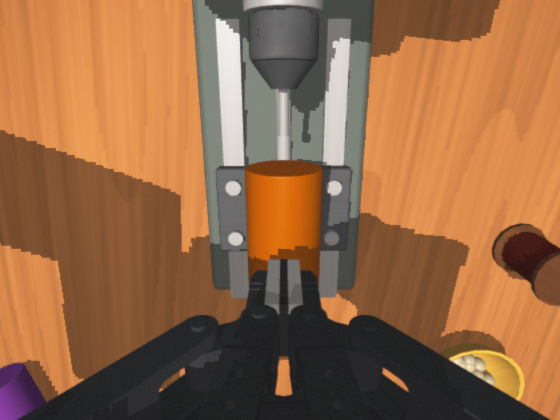

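View pics/s31.png

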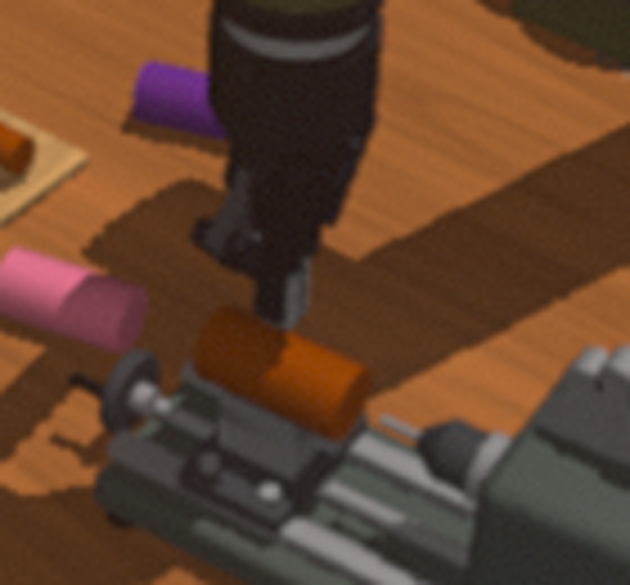

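Emit:
arm_command(
  motion="0 0 0.007 0 -0.02 0; 0 0 0.007 0 0 0; 0 0 0 0 0 0; 0 0 0 0 0 0",
)

```text
time: 26.9
position: [0.5705, 0.0542, 0.1037]
ee_rot: [-0.0, 0.999, 0.052, 0.0]
contact_force: [-0.1, 1.1, 0.2]
finger_gap: 0.0003
```

Emit:
arm_command(
  motion="0 0 0.004 0 0 0; 0 0 0 0 0 0; 0 0 0 0 0 0",
)

```text
time: 27.28
position: [0.5707, 0.0542, 0.1007]
ee_rot: [-0.0, 0.999, 0.052, 0.001]
contact_force: [0.3, 0.3, 0.6]
finger_gap: -0.0001
```

Emit:
arm_command(
  motion="0 0 0.004 0 0 0; 0 0 0 0 0 0; 0 0 0 0 0 0",
)

```text
time: 27.65
position: [0.5713, 0.0543, 0.0988]
ee_rot: [-0.0, 0.999, 0.052, 0.002]
contact_force: [-0.8, 0.8, 0.7]
finger_gap: 0.0002
```

Emit:
arm_command(
  motion="-0.001 0 0.003 0 -0.02 0; 0 0 0 0 0 0; 0 0 0 0 0 0",
)

```text
time: 28.02
position: [0.5717, 0.0543, 0.0989]
ee_rot: [-0.0, 0.999, 0.052, 0.002]
contact_force: [-0.8, -0.1, 0.7]
finger_gap: -0.0002
```

Emit:
arm_command(
  motion="0 0 0.003 0 0 0; 0 0 0 0 0 0; 0 0 0 0 0 0",
)

```text
time: 28.4
position: [0.572, 0.0542, 0.0987]
ee_rot: [-0.0, 0.999, 0.052, 0.003]
contact_force: [-0.1, -0.3, 0.6]
finger_gap: 0.0
```

Emit:
arm_command(
  motion="-0.002 0 0.008 0 -0.03 0",
)

```text
time: 28.52
position: [0.5722, 0.0542, 0.098]
ee_rot: [0.0, 0.999, 0.052, 0.003]
contact_force: [-15.6, 0.1, 66.5]
finger_gap: 0.0001
```

```bash
python3 st.py 32; python3 -c "
from h import *
for i in range(4):
  cams.read_camera('top');s=robot.observe();print(s['time'],s['contact_force'],s['position'],s['torque'])
S=cams.read_camera('scene');cv2.imwrite('pics/s32.png',cv2.resize(S[170:300,260:400],None,fx=4.5,fy=4.5,interpolation=2))
"
```

```text
[0.5722 0.0542 0.0982] [[ 0.9945  0.1047  0.0075]
 [ 0.1047 -0.9945  0.0002]]
[-9.4871 -0.3863 35.9337] -4.408748855563947e-05 28.575
28.625 [-9.45725349 -0.22008874 36.36287054] [0.57216473 0.0542291  0.09821674] [0.00673784 1.59319674 0.02263112]
28.675 [-7.57324838  0.45617997 36.64822855] [0.57215762 0.0542324  0.09823704] [-0.09164181  1.6054756   0.02669926]
28.725 [-8.4542626  -0.61972366 35.60469206] [0.57216416 0.05423966 0.09823646] [-0.02142794  1.67788984  0.00283659]
28.775 [-9.0560644  -0.58080905 36.14451717] [0.57215106 0.05422256 0.09822044] [0.02352713 1.57586828 0.03324453]
```

View pics/s32.png

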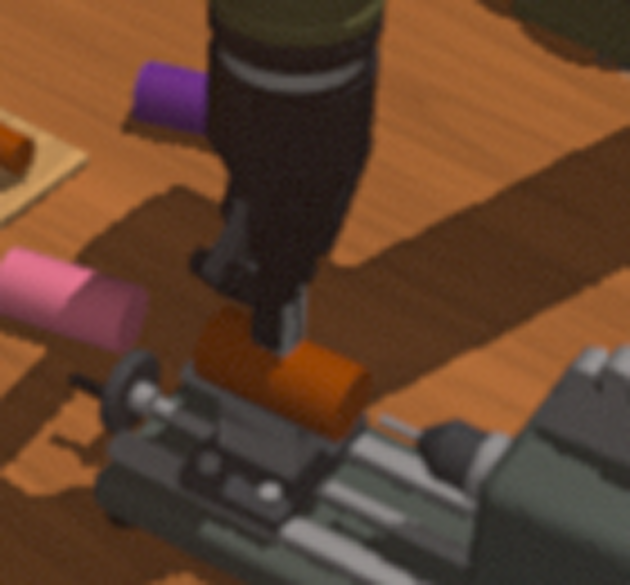

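View pics/w32.png

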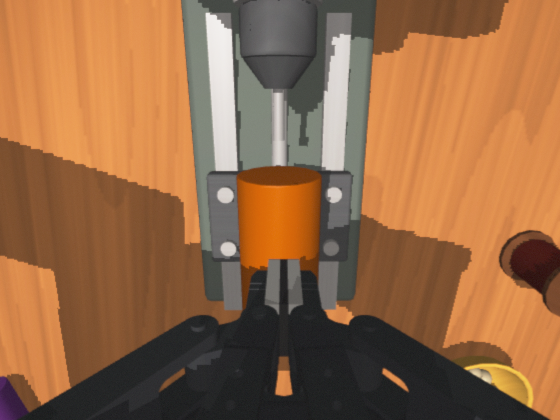

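```bash
python3 -c "
from h import *
np.set_printoptions(precision=4,suppress=True)
z=np.load('w29.npz');A=(z['K'],z['d'],z['P'])
uy=np.array([-np.sin(.105),np.cos(.105),0])
i=cv2.imread('pics/w29.png')[140:310,200:370];cv2.imwrite('pics/w29z.png',cv2.resize(i,None,fx=3.5,fy=3.5,interpolation=2))
b=np.mean([atz('w',q,.053,A) for q in((238,177),(329,177),(240,223),(327,224))],0);print('bolts',b,b@uy)
for r,h in((152.5,.08),(163,.12),(157,.1),(289.5,.12),(285,.1)): p=atz('w',(284,r),h,A);print(r,h,p,p@uy)
"
```

```text
bolts [0.5676 0.054  0.053 ] -0.005744224219522215
152.5 0.08 [0.5637 0.0947 0.08  ] 0.0351230983905024
163 0.12 [0.5636 0.0963 0.12  ] 0.03669808767250188
157 0.1 [0.5637 0.0957 0.1   ] 0.03606463611897158
289.5 0.12 [0.5717 0.0203 0.12  ] -0.03971460355941034
285 0.1 [0.5726 0.0113 0.1   ] -0.04875265284415782
```

View pics/w29z.png

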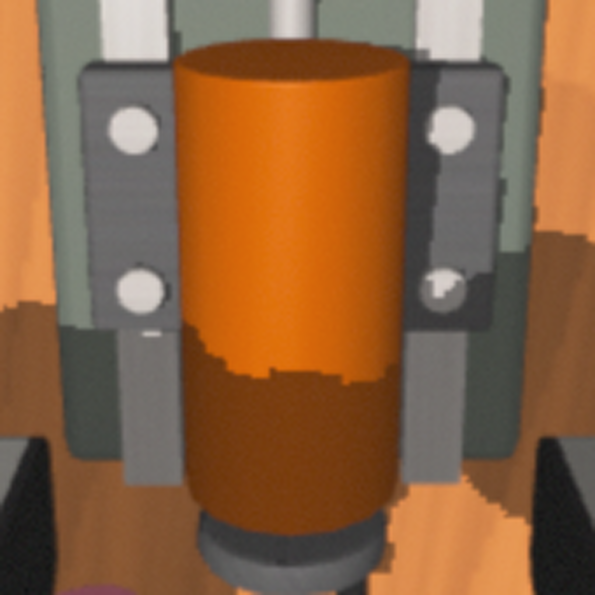

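```bash
python3 -c "
from h import *
for i in range(8): S=cams.read_camera('scene')
cv2.imwrite('pics/s33.png',cv2.resize(S[190:270,370:460],None,fx=7,fy=7,interpolation=2));cv2.imwrite('pics/s33f.png',S)
s=robot.observe();print(s['time'],s['contact_force'],s['position'],s['qvel'])
"
```

```text
29.225 [-8.89356149 -0.22450387 35.303155  ] [0.57219027 0.05423982 0.0982539 ] [-6.02183530e-04  9.45713221e-05 -5.99784483e-04  5.95521919e-05
  8.12293076e-04  1.63882963e-03]
```

View pics/s33.png

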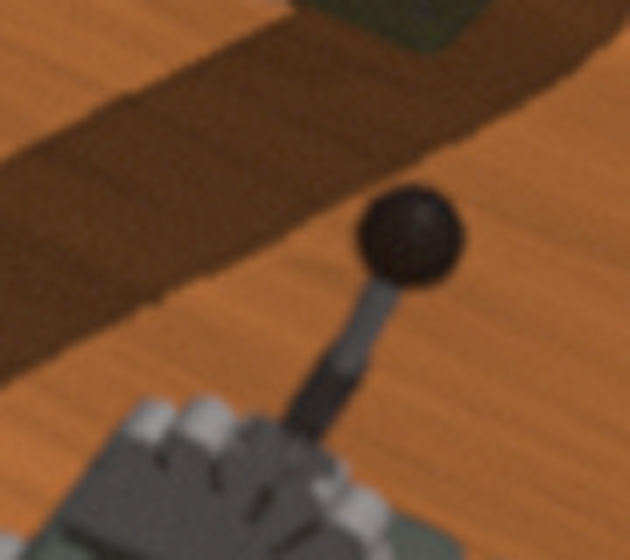

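View pics/s33f.png

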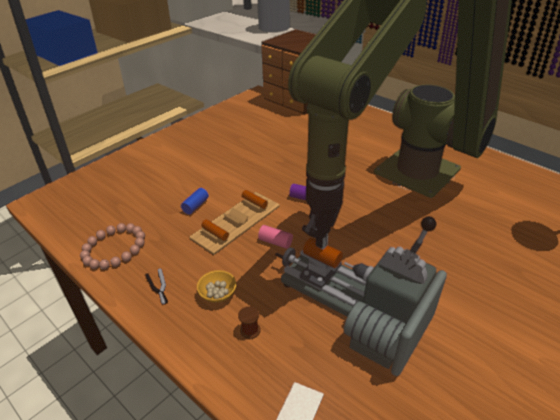

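The lever is still in the third notch. The rod is held steadily in the V and the bystanders are undisturbed, so I'm handing in.

```bash
python3 -c "
from bench import job
print(job.close_job())"
```

```text
the job is handed in; nothing more can be done
None
```

The job is handed in at about 29 s of the 61 s allowed. The speed lever is in the third notch and the thick rod lies in the V-block, held down by the closed fingers. No verdict was reported.

**Lever:** It started in the second notch. After the first push it stopped at about 0.11 rad, right on the edge of the allowed range. I went back and nudged it to about 0.18 rad, and it stayed there after I let go and in the last picture.

**Rod:** I took it from the middle cradle, let it settle in the V, then pressed on its top with the fingers closed.

| Last check | Reading |
|---|---|
| Downward push on the rod | steady at about 36 N, with about 9 N sideways (+x) |
| Force on each V face (worked out, not measured) | about 19 N near, 32 N far |
| Rod across the V | lines up with the drill bit in the picture |
| Rod along the V | about 1.5 mm off centre |
| Thin rods, bowl and spool | look unmoved in the last scene picture |

**Disagreements and blips:**
- **Fingertip position:** The tips showed about 33 mm farther back than the stated tool geometry, in both the wrist and scene pictures. I worked from the measured value.
- **V-seat position:** The estimates across the V spread by about 3 mm between pictures.
- **Push force:** It read 66 N for a moment when the final push began, then settled to 36 N.

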